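Put the thin board away in the rack

ROBOT

A 6-joint arm with a two-finger parallel gripper is mounted at the origin on a cart in front of the work surface, level with it; the furniture and walls round the work are solid. World frame = base frame: x ahead of the robot, y to its left, z up, the work surface at z = 0. Lengths are in m, angles in rad, forces in N, time in s.
With the tool pointing down it reaches from about 0.35 to 0.85 m from the base axis. Payload 8.1 kg.
Tool frame: the origin (TCP) lies at the centre of the arm's flange, where the gripper is bolted on; the fingertips stand 186 mm ahead of it and the grasp point (between the pads) lies 167 mm ahead of it (robot.nose_length is the distance from the TCP to the fingertips, in m); z points along the fingers, x is the direction in which the jaws open and shut, and the axes are right-handed (so a half turn about z gives the same grasp; the last joint's range is limited). The gripper opens to 93 mm and grips with 3 to 60 N. Pads are 15 mm wide; open, the fingers measure 128 mm over their backs; the gripper's body (75 mm by 188 mm) begins 65 mm behind the grasp point.
Start: joints at [-1.339, 0.13, 1.488, -0, 1.523, -0.085], TCP at [0.187, -0.57, 0.405] pointing down, gripper open.
Joint ranges: [-2.96, 2.96], [-0.89, 2.26], [0.02, 2.5], [-1.34, 4.48], [0, 2.73], [-2.66, 2.66]. Speed limits (rad/s): [2.39, 2.39, 2.79, 3.14, 3.14, 3.14].

INTERFACE

Orientations are given as a rotation vector (axis times angle).
In Python, from plant import robot gives the robot as it stands.
- The arm moves only by the tool arm_command, never from a script. Its argument "motion" is a list of rows, each an object with "slide": the shift along the tool's x, y, z each as a share of 0.4 m, from -1 to 1, a list of three; "turn": the turn, a rotation vector about the tool's x, y, z each as a share of 0.5 rad, from -1 to 1, a list of three. A call has exactly 5 rows; each row shifts and turns the commanded pose from where the row before left it, along the tool's axes as they then stand; what a row does not reach is not made up. A row lasts 1/12 s, in which the tool goes at most 41.7 mm and 7.16 degrees, less where a joint would pass 70% of its speed; a pose out of reach is approached as far as the arm can. A call with a number of a shift or a turn outside -1 to 1 is refused whole. A call with a gripper value outside its range is refused whole. "gripper" is the opening in per cent of the stroke, from 0 (shut) to 100 (fully open), set as the call begins (left out, the last holds). The fingers move at their own pace and stop on an object; "grip_force" is the grip in N (left out, the last holds). Time passes only in rows, so rows that do not move let the fingers close, or fill a call up. It gives the time, the measured TCP pose, the force and the opening at its end, in the units of the state.
- robot.read_state(): the state, without advancing time (a new reading comes with each control period).
- robot.read_camera(name): name is "side" or "top" or "wrist"; returns a dict with "pixels" (400x640x3 uint8, blue, green, red), "intrinsics" (3x3 intrinsics, pixels), "D" ([k1, k2, p1, p2, k3] as OpenCV has them; the pictures are not rectified), "T" (4x4, takes a point from camera to world coordinates). Camera axes: x right, y down, z forward; pixel columns grow to the right and rows downward; lengths in m; the calibration is good to about 2 mm. A picture is of the moment at which its call begins. There is no depth.
- robot.close_job(): hands the job in, once; it reports no verdict.
The state is a dict: "t": time; "q": joint angles; "dq": joint speeds; "joint_torque": joint torques, N m; "tool_pos": TCP position; "orientation": TCP orientation; "force": force on the tool from outside, world axes, zero at the start; "wrist_torque": the same for the moment, N m; "opening": finger opening in m.
Only numpy, scipy, OpenCV 4.12 (cv2) and the standard library are available. Lean on these libraries where they do the work, as an engineer would, in place of code of your own. Each camera call takes 0.05 s, during which the arm holds its last target.

TASK

Put the garlic bulb from the thin wooden board into the little dish. The bare board is too thin to pick up where it lies: slide it flat to the left-hand end of the worktop until its long side juts out over the edge, pinch it there, and stand it on its long side in a free slot of the wire rack, about midway along the hoops. Lower it to the bottom of the slot before letting go, and leave the other things where they stand.

Things in the scene. Friction and masses are not known exactly. Their poses are not given: they have to be found in the camera images.
- board: loose light wooden board with rounded corners, 220x140x8 mm, 0.17 kg, lying flat, hanging-hole mark at a corner; origin at the centre of its underside, x along the long side (within 0.25 rad of world x at the start), y across it towards the left-hand end of the worktop, z up through its top. Its width and thinness keep it from being grasped while it lies fully on the worktop. It tips off if it overhangs more than 70 mm
- board_center (a point): middle of the board, half way through its thickness
- board_left (a point): middle of the board's left long side (its +y side), half way through its thickness; this side overhangs after the slide
- worktop_left_edge (a point): a point on the upper left-hand edge of the worktop; the edge runs straight through it along world x (at constant y, for at least x = 0.30 to 0.85), and beyond it (greater y) is free air down to the floor. The worktop is 30 mm thick, its top is at z = 0
- garlic: loose garlic bulb, 60x57x58 mm (the top 15 mm is a narrow neck), 40 g, standing on the board; origin at the centre of its underside, z up
- garlic_center (a point): inside the bulb at its widest, 26 mm above its origin
- dish: loose round white dip dish with a blue rim, 93 mm across, 29 mm high, hollow, flat inner floor 52 mm across at about 7 mm height; origin at the centre of its underside
- rack: wire rack for boards, fixed to the worktop; origin at the middle of its foot, x along the slots (within 0.3 rad of world x), y across them to the left, z up. Four upright hoops of 5 mm wire, at y = +45, +15, -15 and -45 mm, each from x = -62 to +62 mm, tops 94.5 mm above the worktop. A smaller green board, fixed, already stands in the right-hand slot (y = -30 mm), its top 117 mm up
- slot_left (a point): middle of the left, free slot between two hoops, at the level its board will stand on: two cross wires with tops 12 mm above the worktop (rack x = 0, y = +30 mm). The slot is 25 mm wide in the clear, open above and at both ends
- slot_middle (a point): the same point of the middle slot (rack y = 0), also free and alike
- onion: red onion, 64x67x71 mm; bystander, origin at the centre of its underside
- peeler: black-handled vegetable peeler, 170x25x18 mm; bystander, origin at the centre of its underside
- mug: white mug with grey dots, 82 mm wide, 91 mm high; bystander, origin at the centre of its underside
- pepper_mill: wooden pepper mill, 58 mm wide, 170 mm high; bystander, origin at the centre of its underside
- spice_a: spice jar with red powder and gold cap, 42 mm wide, 96 mm high; bystander, origin at the centre of its underside
- spice_b: spice jar with a pale label and gold cap, 42 mm wide, 96 mm high; bystander, origin at the centre of its underside
Mind the look-alikes: they are no part of the job. Leave any green look-alike of the dish alone.

How it is judged:
By the outcome, as a careful person would: the job done as asked, in the order asked, and still so for the second after the job is handed in, with the robot touching nothing.
It also fails if it takes over 72 s, if anything falls off the work surface, if the arm or the gripper's body presses on something with over 40 N, if the wrist force passes 120 N, or if a joint passes its speed limit or range.

## Working session

There is one attempt and no reset: what is moved stays moved. The work goes in short steps, Python scripts to look and compute and a tool call to move; the robot and the scene stay as the last step left them, time stands still between calls to the robot, and variables do not carry over. Pictures are saved under pics/ and viewed, and the job is handed in when it is done.

Besides the shell and the picture viewer there is one more tool, called after "Request:" as name(argument=value, ...) on one line, values as JSON. arm_command: Moves the arm, as the interface text tells. Shift numbers are shares of 0.4 m and turn numbers shares of 0.5 rad, none past 1 either way. Its arguments: {"type":"object","properties":{"motion":{"type":"array","items":{"type":"object","properties":{"slide":{"type":"array","items":{"type":"number"}},"turn":{"type":"array","items":{"type":"number"}}}}},"gripper":{"type":"number"},"grip_force":{"type":"number"}},"required":["motion"]}

```bash
mkdir -p pics; ls; python3 - <<'E'
from plant import robot
import cv2
s=robot.read_state(); print(s)
for n in ["side","top","wrist"]:
    c=robot.read_camera(n); cv2.imwrite(f"pics/{n}0.png",c["pixels"]); print(n,c["intrinsics"],c["D"],c["T"])
E
```

```text
pics
{'t': 0.0, 'q': array([-1.33937387e+00,  1.31190298e-01,  1.48922990e+00, -8.35471598e-06,
        1.52298910e+00, -8.54067375e-02]), 'dq': array([-2.19356427e-03,  1.85119886e-03, -1.27706794e-04, -1.88834890e-04,
        5.98943697e-05,  8.19811401e-04]), 'joint_torque': array([-4.89528848e-04, -5.59826410e+01, -4.91773868e+01,  7.67961983e-02,
        3.50240234e-02, -1.61286630e-04]), 'tool_pos': array([ 0.18690021, -0.56992481,  0.40369685]), 'orientation': array([-2.54310799e+00,  1.84249332e+00,  2.16734396e-03]), 'force': array([ 0.14310488, -0.27220893, -1.1646012 ]), 'wrist_torque': array([-0.03242505, -0.0520149 , -0.01413145]), 'opening': 0.09304879611454729}
side [[393.91749049   0.         318.60041708]
 [  0.         393.91749049 209.70029204]
 [  0.           0.           1.        ]] [-0.06703121  0.          0.          0.          0.        ] [[-0.99709419 -0.03693105  0.06662781  0.4902659 ]
 [-0.0754762   0.36043971 -0.92972392  0.97688775]
 [ 0.01032037 -0.93205113 -0.36217975  0.42510689]
 [ 0.          0.          0.          1.        ]]
top [[396.21381767   0.         322.60662309]
 [  0.         396.21381767 192.82402562]
 [  0.           0.           1.        ]] [-0.00243484  0.          0.          0.          0.        ] [[ 0.00843514 -0.99005015  0.14046191  0.4150091 ]
 [-0.99993667 -0.00939772 -0.00619105  0.07026846]
 [ 0.00744947 -0.14040079 -0.99006673  1.06220164]
 [ 0.          0.          0.          1.        ]]
wrist [[303.33793364   0.         321.54978509]
 [  0.         303.33793364 197.53771809]
 [  0.           0.           1.        ]] [-0.01074526  0.          0.          0.          0.        ] [[ 0.31151285 -0.92133216 -0.23260866  0.25043573]
 [-0.9502407  -0.30242983 -0.07469138 -0.54853102]
 [-0.00153223  0.24430154 -0.9696981   0.38384699]
 [ 0.          0.          0.          1.        ]]
```

View pics/side0.png

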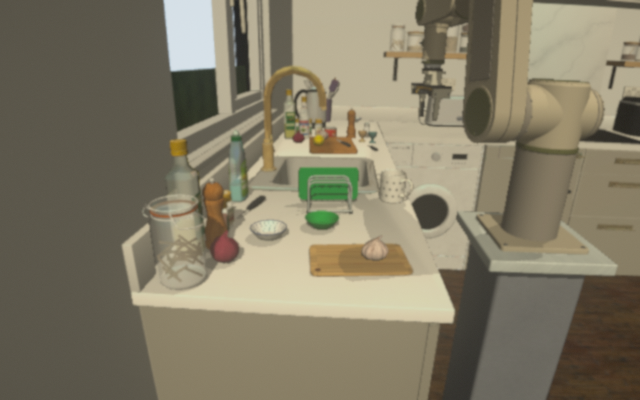

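View pics/top0.png

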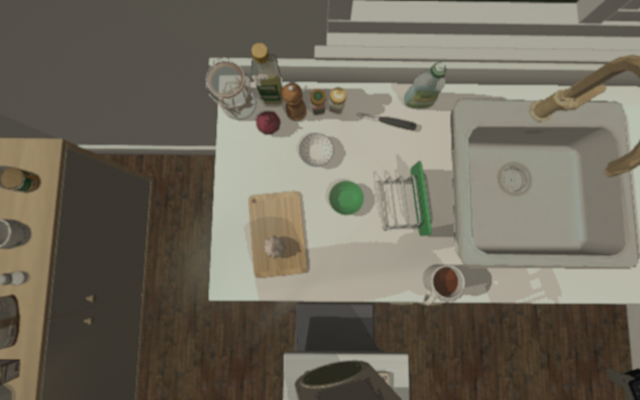

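View pics/wrist0.png

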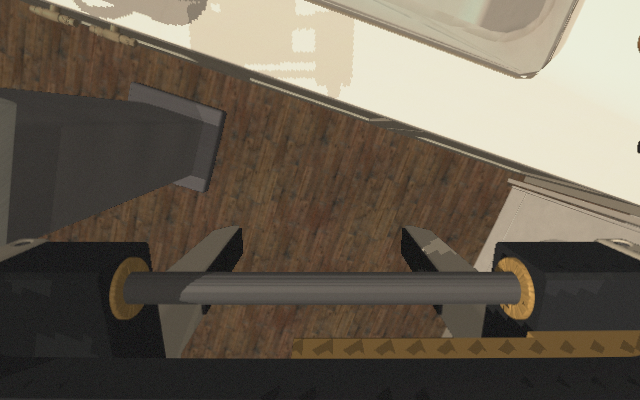

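The top view shows the board at (277,234) with the garlic at (274,246), and the white dish at (316,150). The green bowl at (347,197) is a look-alike. The rack is at (400,203) with the green board at (422,200). The side view shows the garlic at (375,248), the dish at (268,230) and the green bowl at (322,219).

```bash
cat > h.py <<'E'
import numpy as np, cv2
from scipy.spatial.transform import Rotation as R
def ray(c,uv):
    p=cv2.undistortPoints(np.array(uv,float).reshape(-1,1,2),c["intrinsics"],np.array(c["D"])).reshape(-1,2)
    d=np.c_[p,np.ones(len(p))]@c["T"][:3,:3].T
    return c["T"][:3,3],d
def onz(c,uv,z):
    o,d=ray(c,uv); return o+d*((z-o[2])/d[:,2])[:,None]
def proj(c,P):
    Ti=np.linalg.inv(c["T"]); P=np.atleast_2d(P)
    return cv2.projectPoints(P,cv2.Rodrigues(Ti[:3,:3])[0],Ti[:3,3],c["intrinsics"],np.array(c["D"]))[0].reshape(-1,2)
def tri(c1,u1,c2,u2):
    o1,d1=ray(c1,u1);o2,d2=ray(c2,u2);d1=d1[0];d2=d2[0]
    a=np.linalg.lstsq(np.c_[d1,-d2],o2-o1,rcond=None)[0]
    p,q=o1+a[0]*d1,o2+a[1]*d2
    return (p+q)/2,np.linalg.norm(p-q)
E
python3 - <<'E'
from plant import robot
from h import *
t=robot.read_camera("top");s=robot.read_camera("side")
im=t["pixels"];hsv=cv2.cvtColor(im,cv2.COLOR_BGR2HSV)
cv2.imwrite("pics/topA.png",cv2.resize(im[60:310,200:460],None,fx=3,fy=2.4*1.25*.8,interpolation=cv2.INTER_CUBIC))
cv2.imwrite("pics/topA.png",cv2.resize(im[90:290,200:450],None,fx=3,fy=3,interpolation=cv2.INTER_CUBIC))
cv2.imwrite("pics/sideA.png",cv2.resize(s["pixels"][140:300,200:450],None,fx=3,fy=3,interpolation=cv2.INTER_CUBIC))
for p in [(277,234),(240,220),(316,150),(274,246),(235,270)]: print(p,hsv[p[1],p[0]])
for rowx in (150,200,270): print(im[rowx,205:222].sum(1))
E
```

```text
(277, 234) [ 18  93 140]
(240, 220) [ 36  22 184]
(316, 150) [ 23  25 182]
(274, 246) [ 16  63 117]
(235, 270) [ 38  22 186]
[292 294 295 295 296 296 297 297 297 305 394 506 548 551 548 548 548]
[190 197 200 196 195 194 197 257 401 511 546 546 546 545 544 544 545]
[239 235 234 248 365 490 531 532 532 530 533 530 533 532 533 533 534]
```

View pics/topA.png

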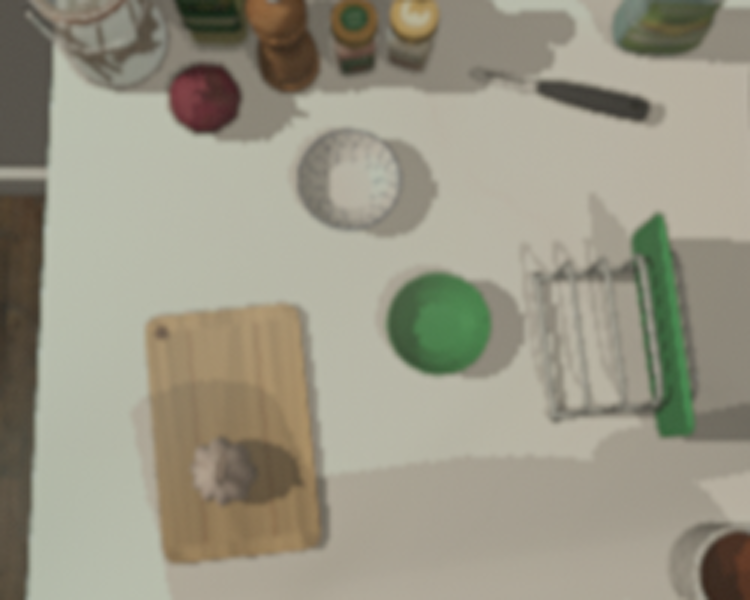

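View pics/sideA.png

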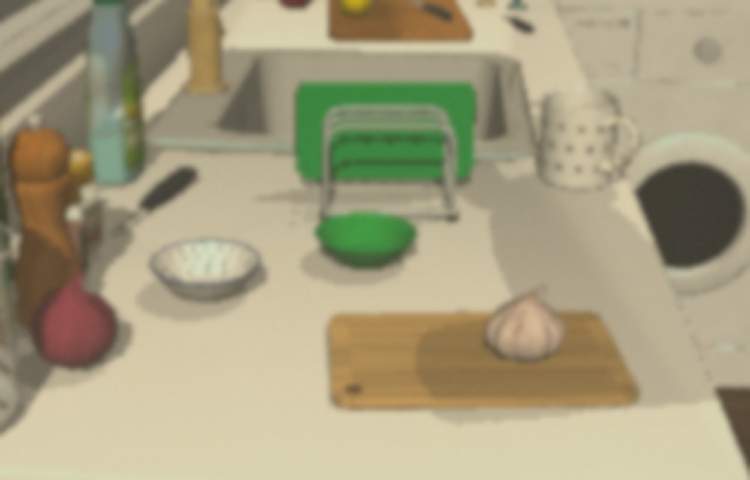

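The crop confirms the choices. The garlic is on the board at top (274,246), not the onion at (268,123). The white, blue-rimmed dish is at (316,150), not the green bowl at (347,197). The light board is at (277,234), not the green one in the rack.

```bash
python3 - <<'E'
from plant import robot
from h import *
t=robot.read_camera("top");s=robot.read_camera("side")
im=t["pixels"];hsv=cv2.cvtColor(im,cv2.COLOR_BGR2HSV)
def big(m,roi):
    z=np.zeros_like(m);x0,y0,x1,y1=roi;z[y0:y1,x0:x1]=m[y0:y1,x0:x1]
    cs,_=cv2.findContours(z,cv2.RETR_EXTERNAL,cv2.CHAIN_APPROX_NONE);return max(cs,key=cv2.contourArea)
b=big(cv2.inRange(hsv,(10,60,60),(25,255,255)),(230,180,320,290))
P=onz(t,b.reshape(-1,2),0.008)[:,:2]
r=cv2.minAreaRect((P*1000).astype(np.float32));print("board",r,cv2.boxPoints(r))
# worktop edge
for row in (140,170,200,230,260,285):
    g=im[row,203:226].astype(float).sum(1);th=(g[:4].mean()+g[-4:].mean())/2;i=np.argmax(g>th);u=203+i-1+(th-g[i-1])/(g[i]-g[i-1])
    print("edge",row,u,onz(t,[(u,row)],0)[0])
# garlic: board-left region; print mask
sh=cv2.cvtColor(s["pixels"],cv2.COLOR_BGR2HSV)
# dish by circle rim on top: gradient vs worktop
crop=im[125:180,290:345].astype(float)
# manual rim from crop: left 297/3+200, right 400/3+200, top 128/3+90, bottom 230/3+90
for uv in [(299,150),(333.3,150),(316.2,132.6),(316.2,166.8)]: print("dishrim",onz(t,[uv],0.029)[0])
print("dishside L/R",[onz(s,[uv],0.029)[0] for uv in [(200+150/3,140+268/3),(200+262/3,140+268/3)]])
# garlic centre
print("garlic",tri(t,[(200+222/3,90+472/3)],s,[(200+525/3,140+332/3)]), onz(t,[(200+222/3,90+472/3)],0.034))
# rack hoops: tops ends from the top crop
for uv in [(538,274),(565,272),(600,270),(637,262),(560,413),(595,411),(630,408),(662,404)]:
    print(uv,onz(t,[(200+uv[0]/3,90+uv[1]/3)],0.0945)[0])
g=big(cv2.inRange(hsv,(50,120,40),(75,255,255)),(400,155,440,245));rr=cv2.minAreaRect(g);print("green",rr,[onz(t,[p],0.117)[0][:2] for p in cv2.boxPoints(rr)])
c=im[140:250,365:440];cv2.imwrite("pics/rack0.png",cv2.resize(c,None,fx=7,fy=5.4,interpolation=cv2.INTER_CUBIC))
c=s["pixels"][165:220,290:365];cv2.imwrite("pics/rack1.png",cv2.resize(c,None,fx=8,fy=8,interpolation=cv2.INTER_CUBIC))
c=s["pixels"][220:285,300:420];cv2.imwrite("pics/gar1.png",cv2.resize(c,None,fx=6,fy=6,interpolation=cv2.INTER_CUBIC))
E
```

```text
board ((454.48388671875, 183.12088012695312), (218.12698364257812, 139.51954650878906), 6.62741231918335) [[338.09805 239.82721]
 [354.20035 101.23998]
 [570.86975 126.41455]
 [554.76746 265.00177]]
edge 140 215.64903846153845 [0.70988228 0.35951593 0.        ]
edge 170 214.02280405405406 [0.62571042 0.3600355  0.        ]
edge 200 212.768115942029 [0.54335695 0.35955232 0.        ]
edge 230 211.08173076923077 [0.46273673 0.36023699 0.        ]
edge 260 210.11607142857142 [0.38381599 0.35901643 0.        ]
edge 285 208.6076923076923 [0.31927588 0.3598628  0.        ]
dishrim [0.67663288 0.12789991 0.029     ]
dishrim [0.67757926 0.03617438 0.029     ]
dishrim [0.72514762 0.08243317 0.029     ]
dishrim [0.6312987  0.08142763 0.029     ]
dishside L/R [array([0.72068212, 0.10992625, 0.029     ]), array([0.62954035, 0.10071568, 0.029     ])]
garlic (array([0.41923024, 0.18841768, 0.02530175]), np.float64(0.0018618949369268091)) [[0.41827509 0.18750596 0.034     ]]
(538, 274) [ 0.5824129  -0.07621279  0.0945    ]
(565, 272) [ 0.58430822 -0.09858707  0.0945    ]
(600, 270) [ 0.58627002 -0.12761062  0.0945    ]
(637, 262) [ 0.59329607 -0.15844068  0.0945    ]
(560, 413) [ 0.46793122 -0.09278661  0.0945    ]
(595, 411) [ 0.46980446 -0.12132348  0.0945    ]
(630, 408) [ 0.47249188 -0.14990692  0.0945    ]
(662, 404) [ 0.47597438 -0.17609824  0.0945    ]Traceback (most recent call last):
  File "<stdin>", line 27, in <module>
  File "<stdin>", line 7, in big
ValueError: max() iterable argument is empty
```

```bash
python3 - <<'E'
from plant import robot
from h import *
t=robot.read_camera("top");s=robot.read_camera("side")
im=t["pixels"];hsv=cv2.cvtColor(im,cv2.COLOR_BGR2HSV)
print(hsv[200,418:430])
m=cv2.inRange(hsv,(50,90,30),(85,255,255));m[:,:405]=0;m[:,440:]=0;m[:150]=0;m[250:]=0
g=max(cv2.findContours(m,0,1)[0],key=cv2.contourArea);rr=cv2.minAreaRect(g);print("green",rr,[onz(t,[p],0.117)[0][:2] for p in cv2.boxPoints(rr)])
c=im[140:250,365:440];cv2.imwrite("pics/rack0.png",cv2.resize(c,None,fx=7,fy=5.4,interpolation=cv2.INTER_CUBIC))
c=s["pixels"][165:220,290:365];cv2.imwrite("pics/rack1.png",cv2.resize(c,None,fx=8,fy=8,interpolation=cv2.INTER_CUBIC))
E
```

```text
[[ 43  41 113]
 [ 58  79  94]
 [ 60  96  88]
 [ 61 101  96]
 [ 61 104 101]
 [ 61 102 103]
 [ 63 110 114]
 [ 63 113 129]
 [ 62  98 128]
 [ 53  65 113]
 [ 35  33 101]
 [ 23  31 108]]
green ((420.8769226074219, 198.51539611816406), (71.19593811035156, 11.039091110229492), 82.87498474121094) [array([ 0.62246413, -0.1506095 ]), array([ 0.62614792, -0.1774784 ]), array([ 0.45458618, -0.193941  ]), array([ 0.45111745, -0.16772544])]
```

View pics/rack0.png

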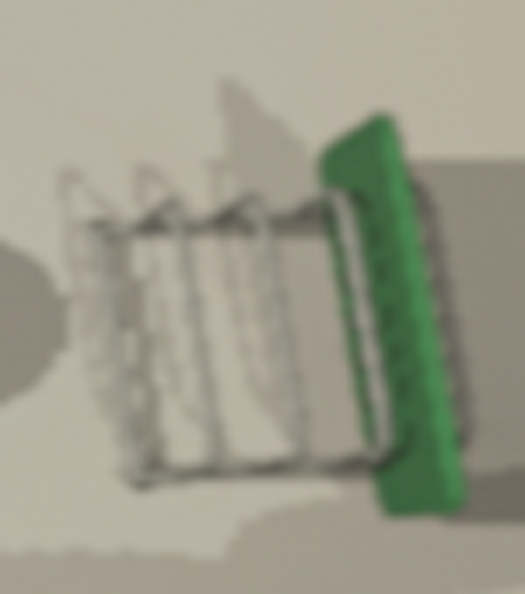

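View pics/rack1.png

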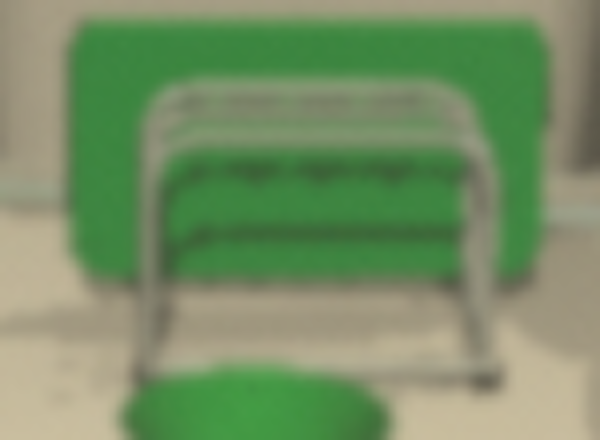

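```bash
python3 - <<'E'
from plant import robot
from h import *
t=robot.read_camera("top");s=robot.read_camera("side")
Z=lambda x,y:(365+x/7,140+y/5.4)
for a,b in [((180,235),(215,460)),((265,235),(305,460)),((347,200),(385,455))]:
    P=onz(t,[Z(*a),Z(*b)],0.0945);print(P[:,:2],np.arctan2(*(P[0]-P[1])[[1,0]]),P.mean(0)[:2])
P=onz(t,[Z(385,118),Z(450,510),Z(395,118),Z(465,505)],0.117);print("green top",P[:,:2],np.arctan2(*(P[0]-P[1])[[1,0]]),np.arctan2(*(P[2]-P[3])[[1,0]]),P.mean(0))
P=onz(t,[Z(105,228),Z(318,225),Z(145,480),Z(370,462)],0.01);print("foot",P[:,:2])
S=lambda x,y:(290+x/8,165+y/8)
P=onz(s,[S(150,380),S(485,383)],0.0);print("feet side",P[:,:2],P.mean(0),np.arctan2(*(P[0]-P[1])[[1,0]]))
ps=np.array([0.527,-0.126]);yaw=0.13
c,sn=np.cos(yaw),np.sin(yaw)
M=cv2.resize(s["pixels"][165:220,290:365],None,fx=8,fy=8,interpolation=cv2.INTER_CUBIC)
T=cv2.resize(t["pixels"][140:250,365:440],None,fx=7,fy=5.4,interpolation=cv2.INTER_CUBIC)
for y,col in zip((.045,.015,-.015,-.045),((0,0,255),(255,0,0),(0,255,255),(255,0,255))):
    L=[(x,y,z) for x,z in [(-.06,0),(-.06,.092),(.06,.092),(.06,0)]]
    W=[[ps[0]+c*x-sn*yy,ps[1]+sn*x+c*yy,z] for x,yy,z in L]
    cv2.polylines(M,[((proj(s,W)-[290,165])*8+[4,4]).astype(int)],False,col,1)
    cv2.polylines(T,[((proj(t,W)-[365,140])*[7,5.4]+[3,3]).astype(int)],False,col,1)
cv2.imwrite("pics/ovs.png",M);cv2.imwrite("pics/ovt.png",T)
E
```

```text
[[ 0.57719416 -0.10438951]
 [ 0.47417178 -0.11499825]] 0.10261342415048282 [ 0.52568297 -0.10969388]
[[ 0.57748637 -0.13453694]
 [ 0.47444856 -0.14645527]] 0.11515777500468868 [ 0.52596747 -0.14049611]
[[ 0.59409909 -0.16403209]
 [ 0.47695477 -0.17449139]] 0.08904946332813014 [ 0.53552693 -0.16926174]
green top [[ 0.62773526 -0.17277926]
 [ 0.45149731 -0.19031153]
 [ 0.62777088 -0.17627472]
 [ 0.45373519 -0.19548836]] 0.09915446952136399 0.10995527217593261 [ 0.54018466 -0.18371347  0.117     ]
foot [[ 0.59461771 -0.09077428]
 [ 0.5969365  -0.17298429]
 [ 0.46929681 -0.10445013]
 [ 0.47887342 -0.19007003]]
feet side [[ 0.59543043 -0.08889524]
 [ 0.47324604 -0.09834719]] [ 0.53433823 -0.09362122  0.        ] 0.07720426698408937
```

View pics/ovs.png

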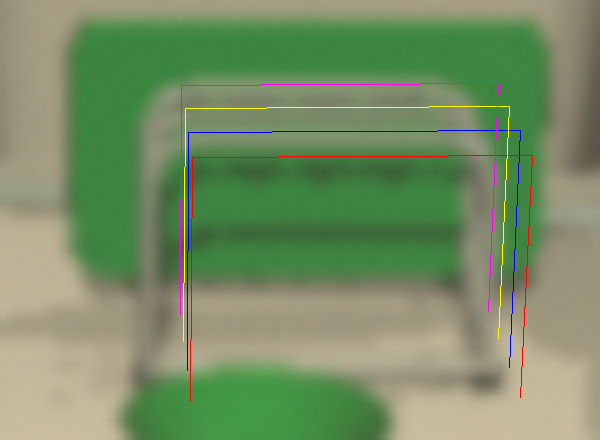

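View pics/ovt.png

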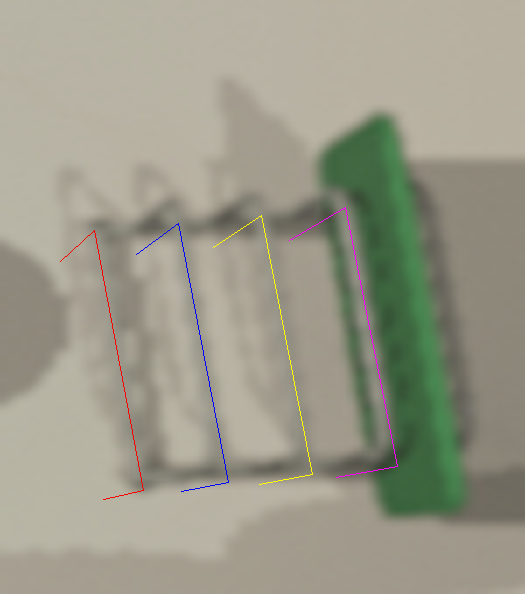

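```bash
cat > ov.py <<'E'
from h import *
def ov(t,s,x0,y0,yaw,tag):
    c,sn=np.cos(yaw),np.sin(yaw)
    M=cv2.resize(s["pixels"][165:220,290:365],None,fx=8,fy=8,interpolation=cv2.INTER_CUBIC)
    T=cv2.resize(t["pixels"][140:250,365:440],None,fx=7,fy=5.4,interpolation=cv2.INTER_CUBIC)
    for y,col in zip((.045,.015,-.015,-.045),((0,0,255),(255,0,0),(0,255,255),(255,0,255))):
        L=[(x,y,z) for x,z in [(-.06,0),(-.06,.092),(.06,.092),(.06,0)]]
        W=[[x0+c*x-sn*yy,y0+sn*x+c*yy,z] for x,yy,z in L]
        cv2.polylines(M,[((proj(s,W)-[290,165])*8+[4,4]).astype(int)],False,col,1)
        cv2.polylines(T,[((proj(t,W)-[365,140])*[7,5.4]+[3,3]).astype(int)],False,col,1)
    cv2.imwrite(f"pics/ov{tag}.png",np.hstack([M,np.pad(T,((0,0),(0,0),(0,0)))[:440]]) if 0 else cv2.resize(np.hstack([M,cv2.resize(T,(388,440))]),(790,352)))
E
python3 - <<'E'
from plant import robot
from ov import *
t=robot.read_camera("top");s=robot.read_camera("side")
ov(t,s,.535,-.153,.10,"2")
E
```

```text
(no output)
```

View pics/ov2.png

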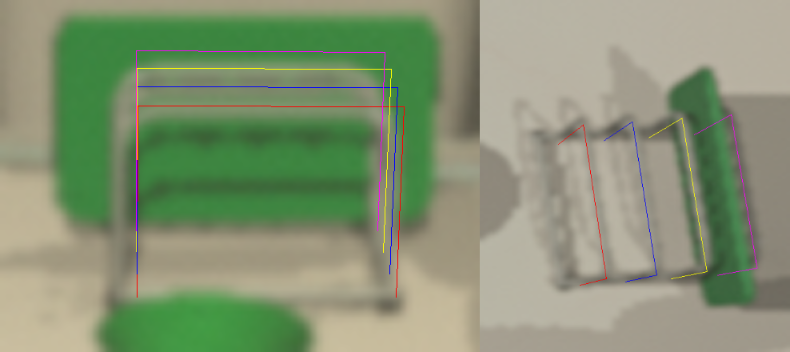

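```bash
cat > go.py <<'E'
from h import *
np.set_printoptions(precision=4,suppress=True)
def st(robot):
    s=robot.read_state();M=R.from_rotvec(s["orientation"]);return s,M
def delta(robot,pos=None,M1=None):
    s,M=st(robot)
    if pos is not None:
        d=M.inv().apply(np.array(pos)-s["tool_pos"]);print("slide tool m",d,"share",d/0.4,"rows>=",np.linalg.norm(d)/.0417)
    if M1 is not None:
        w=(M.inv()*M1).as_rotvec();print("turn rad",w,"share",w/.5,"rows>=",np.linalg.norm(w)/.125)
def down(yaw): # tool z down, tool x at world yaw
    x=np.array([np.cos(yaw),np.sin(yaw),0]);z=np.array([0,0,-1.]);return R.from_matrix(np.c_[x,np.cross(z,x),z])
E
python3 - <<'E'
from plant import robot
from go import *
s,M=st(robot);print(M.as_matrix(),s["t"])
t=robot.read_camera("top")
for n,uv,z in [("greenbowl",(347,197),.029),("onion",(268,123),.04),("mill",(291,93),.17),("mug",(446,283),.09),("spice",(338,95),.096),("jar",(228,82),.1),("bottle",(262,52),.2)]: print(n,onz(t,[uv],z)[0])
print(np.degrees(np.arctan2(M.as_matrix()[1,0],M.as_matrix()[0,0])))
E
```

```text
[[ 0.3115 -0.9502  0.    ]
 [-0.9502 -0.3115 -0.    ]
 [ 0.     -0.     -1.    ]] 0.65
greenbowl [ 0.5511 -0.0005  0.029 ]
onion [0.7469 0.2113 0.04  ]
mill [0.7786 0.1412 0.17  ]
mug [ 0.3365 -0.2347  0.09  ]
spice [0.8048 0.027  0.096 ]
jar [0.8347 0.3079 0.1   ]
bottle [0.8649 0.2078 0.2   ]
-71.84883315156307
```

```bash
python3 - <<'E'
from plant import robot
from go import *
s,M=st(robot);print(s["tool_pos"])
a=s["tool_pos"];b=np.array([.45,-.15,.404]);c=np.array([.4187,.188,.28]);d=c.copy();d[2]=.208
for p,q in((a,b),(b,c),(c,d)):
    v=M.inv().apply(q-p)/.4;print(v,np.linalg.norm(q-p)/.0417)
E
```

```text
[ 0.1869 -0.5701  0.4048]
[-0.7933 -0.9521  0.002 ] 11.887528613002248
[-0.8273 -0.1888  0.31  ] 8.666325925361761
[-0.    0.    0.18] 1.726618705035972
```

Request:
arm_command(motion=[{"slide": [-0.065, -0.078, 0], "turn": [0, 0, 0]}, {"slide": [-0.065, -0.078, 0], "turn": [0, 0, 0]}, {"slide": [-0.065, -0.078, 0], "turn": [0, 0, 0]}, {"slide": [-0.065, -0.078, 0], "turn": [0, 0, 0]}, {"slide": [-0.065, -0.078, 0], "turn": [0, 0, 0]}], gripper=100, grip_force=12)

```text
t: 1.12
tool_pos: [0.2952, -0.3964, 0.4048]
orientation: [2.543, -1.844, 0.0]
force: [1.1, 0.3, 0.2]
opening: 0.0932
```

Request:
arm_command(motion=[{"slide": [-0.065, -0.078, 0], "turn": [0, 0, 0]}, {"slide": [-0.065, -0.078, 0], "turn": [0, 0, 0]}, {"slide": [-0.065, -0.078, 0], "turn": [0, 0, 0]}, {"slide": [-0.065, -0.078, 0], "turn": [0, 0, 0]}, {"slide": [-0.065, -0.078, 0], "turn": [0, 0, 0]}])

```text
t: 1.53
tool_pos: [0.4029, -0.224, 0.4051]
orientation: [2.544, -1.844, 0.002]
force: [0.9, 0.0, 0.4]
opening: 0.093
```

Request:
arm_command(motion=[{"slide": [-0.07, -0.075, 0], "turn": [0, 0, 0]}, {"slide": [-0.07, -0.075, 0], "turn": [0, 0, 0]}, {"slide": [-0.09, -0.02, 0.035], "turn": [0, 0, 0]}, {"slide": [-0.09, -0.02, 0.035], "turn": [0, 0, 0]}, {"slide": [-0.09, -0.02, 0.035], "turn": [0, 0, 0]}])

```text
t: 1.95
tool_pos: [0.431, -0.0421, 0.3626]
orientation: [-2.544, 1.843, -0.001]
force: [0.3, 0.5, -0.5]
opening: 0.0928
```

```bash
python3 - <<'E'
from plant import robot
from go import *
s,M=st(robot);print(s["t"],s["tool_pos"],s["q"])
delta(robot,[.4187,.188,.25],down(np.radians(-71.85)))
E
```

```text
1.95 [ 0.431  -0.0421  0.3626] [-0.2159 -0.3169  1.9847  0.0001  1.4729  1.0378]
slide tool m [-0.2225 -0.06    0.1125] share [-0.5562 -0.1499  0.2813] rows>= 6.149885476901847
turn rad [-0.0009 -0.0004  0.0003] share [-0.0018 -0.0008  0.0006] rows>= 0.008125621296637776
```

Request:
arm_command(motion=[{"slide": [-0.08, -0.022, 0.04], "turn": [0, 0, 0]}, {"slide": [-0.08, -0.022, 0.04], "turn": [0, 0, 0]}, {"slide": [-0.08, -0.022, 0.04], "turn": [0, 0, 0]}, {"slide": [-0.08, -0.022, 0.04], "turn": [0, 0, 0]}, {"slide": [-0.08, -0.022, 0.04], "turn": [0, 0, 0]}])

```text
t: 2.37
tool_pos: [0.4227, 0.1235, 0.2824]
orientation: [-2.543, 1.843, -0.001]
force: [0.0, -0.4, 0.2]
opening: 0.0932
```

Request:
arm_command(motion=[{"slide": [-0.06, -0.02, 0.04], "turn": [0, 0, 0]}, {"slide": [-0.03, -0.01, 0.02], "turn": [0, 0, 0]}, {"slide": [0, 0, 0], "turn": [0, 0, 0]}, {"slide": [0, 0, 0], "turn": [0, 0, 0]}, {"slide": [0, 0, 0], "turn": [0, 0, 0]}])

```text
t: 2.78
tool_pos: [0.4236, 0.1593, 0.2594]
orientation: [-2.544, 1.843, -0.001]
force: [-0.3, 0.6, 0.5]
opening: 0.0929
```

```bash
python3 - <<'E'
from plant import robot
from go import *
w=robot.read_camera("wrist")
cv2.imwrite("pics/w1.png",w["pixels"])
s,M=st(robot);print(s["t"],s["tool_pos"],s["q"])
delta(robot,[.4187,.188,.208],down(np.radians(-71.85)))
print("garlic proj",proj(w,[[.4187,.188,.034],[.4187,.188,.066]]))
E
```

```text
2.8333 [0.4238 0.1591 0.2597] [ 0.2459 -0.1544  2.0436 -0.0004  1.251   1.5007]
slide tool m [-0.0291 -0.0041  0.0517] share [-0.0727 -0.0101  0.1292] rows>= 1.4251986459045431
turn rad [-0.0013 -0.0004 -0.0007] share [-0.0027 -0.0009 -0.0014] rows>= 0.01259358009144278
garlic proj [[281.4302 212.8307]
 [274.6837 228.2992]]
```

View pics/w1.png

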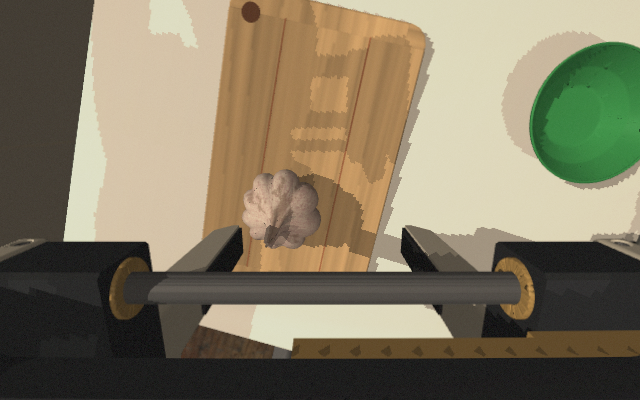

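The wrist view shows the bulb centred at about (281,210). My measured point projects to (281,213), so they agree.

Request:
arm_command(motion=[{"slide": [-0.037, -0.005, 0], "turn": [0, 0, 0]}, {"slide": [-0.036, -0.005, 0.02], "turn": [0, 0, 0]}, {"slide": [0, 0, 0.05], "turn": [0, 0, 0]}, {"slide": [0, 0, 0.05], "turn": [0, 0, 0]}, {"slide": [0, 0, 0.01], "turn": [0, 0, 0]}])

```text
t: 3.25
tool_pos: [0.4173, 0.1877, 0.2048]
orientation: [2.541, -1.843, -0.002]
force: [-0.2, -0.8, 0.8]
opening: 0.0929
```

Request:
arm_command(motion=[{"slide": [0, 0, 0], "turn": [0, 0, 0]}, {"slide": [0, 0, 0], "turn": [0, 0, 0]}, {"slide": [0, 0, 0], "turn": [0, 0, 0]}, {"slide": [0, 0, 0], "turn": [0, 0, 0]}, {"slide": [0, 0, 0], "turn": [0, 0, 0]}], gripper=0, grip_force=12)

```text
t: 3.67
tool_pos: [0.4186, 0.1888, 0.2079]
orientation: [-2.542, 1.843, -0.002]
force: [-0.1, -0.3, 0.3]
opening: 0.0642
```

Request:
arm_command(motion=[{"slide": [0, 0, 0], "turn": [0, 0, 0]}, {"slide": [0, 0, 0], "turn": [0, 0, 0]}, {"slide": [0, 0, 0], "turn": [0, 0, 0]}, {"slide": [0, 0, -0.02], "turn": [0, 0, 0]}, {"slide": [0, 0, -0.05], "turn": [0, 0, 0]}])

```text
t: 4.08
tool_pos: [0.4165, 0.1884, 0.2327]
orientation: [2.54, -1.84, -0.005]
force: [-0.1, -0.7, 0.4]
opening: 0.0518
```

```bash
python3 - <<'E'
from plant import robot
from go import *
s,M=st(robot);print(s["t"],s["tool_pos"],s["opening"])
delta(robot,[.677,.082,.29],down(np.radians(-71.85)))
E
```

```text
4.0833 [0.4165 0.1884 0.2327] 0.0518481165454833
slide tool m [ 0.1822 -0.2141 -0.0585] share [ 0.4556 -0.5352 -0.1463] rows>= 6.886641385676523
turn rad [0.0056 0.     0.0001] share [0.0112 0.     0.0003] rows>= 0.04472166481790149
```

Request:
arm_command(motion=[{"slide": [0.03, -0.04, -0.06], "turn": [0, 0, 0]}, {"slide": [0.06, -0.07, -0.04], "turn": [0, 0, 0]}, {"slide": [0.065, -0.077, -0.02], "turn": [0, 0, 0]}, {"slide": [0.065, -0.077, -0.02], "turn": [0, 0, 0]}, {"slide": [0.065, -0.077, 0], "turn": [0, 0, 0]}])

```text
t: 4.5
tool_pos: [0.5853, 0.1223, 0.2936]
orientation: [-2.542, 1.841, -0.004]
force: [1.3, 0.2, -0.1]
opening: 0.0522
```

Request:
arm_command(motion=[{"slide": [0.065, -0.077, 0], "turn": [0, 0, 0]}, {"slide": [0.06, -0.07, 0], "turn": [0, 0, 0]}, {"slide": [0.03, -0.03, 0], "turn": [0, 0, 0]}, {"slide": [0, 0, 0], "turn": [0, 0, 0]}, {"slide": [0, 0, 0], "turn": [0, 0, 0]}])

```text
t: 4.92
tool_pos: [0.6701, 0.0855, 0.2904]
orientation: [2.542, -1.844, -0.001]
force: [0.1, 0.7, -1.0]
opening: 0.0518
```

```bash
python3 - <<'E'
from plant import robot
from go import *
w=robot.read_camera("wrist");cv2.imwrite("pics/w2.png",w["pixels"])
s,M=st(robot);print(s["t"],s["tool_pos"],s["opening"],s["q"])
delta(robot,[.677,.082,.217],down(np.radians(-71.85)))
a=np.linspace(0,2*np.pi,8,False)
print(proj(w,np.c_[.677+.0465*np.cos(a),.082+.0465*np.sin(a),a*0+.029]).round())
E
```

```text
4.9667 [0.6694 0.0861 0.2904] 0.05156740534364661 [0.0519 0.4035 1.3777 0.0003 1.3617 1.3063]
slide tool m [ 0.0063 -0.006   0.0734] share [ 0.0158 -0.015   0.1834] rows>= 1.771878576396975
turn rad [ 0.0012  0.0006 -0.0004] share [ 0.0024  0.0012 -0.0008] rows>= 0.01129715522210114
[[348. 144.]
 [302. 147.]
 [274. 181.]
 [279. 222.]
 [312. 248.]
 [353. 245.]
 [382. 215.]
 [381. 173.]]
```

View pics/w2.png

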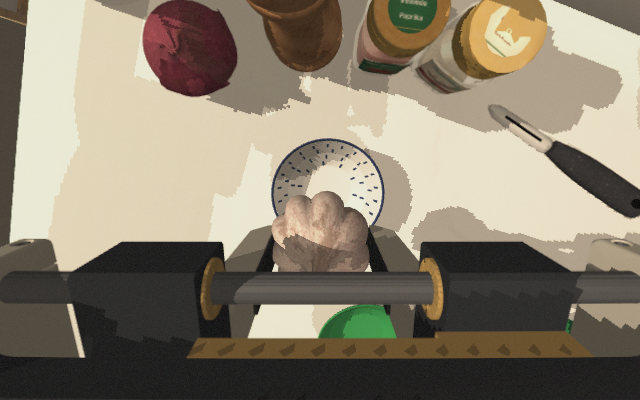

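The garlic is held. The dish rim runs x 272–384 with its top at y 139, against a predicted 273–384 and 141.

Request:
arm_command(motion=[{"slide": [0.016, -0.015, 0], "turn": [0, 0, 0]}, {"slide": [0, 0, 0.07], "turn": [0, 0, 0]}, {"slide": [0, 0, 0.07], "turn": [0, 0, 0]}, {"slide": [0, 0, 0.04], "turn": [0, 0, 0]}, {"slide": [0, 0, 0], "turn": [0, 0, 0]}])

```text
t: 5.38
tool_pos: [0.6748, 0.0823, 0.2137]
orientation: [2.541, -1.839, -0.01]
force: [-1.4, -1.0, -0.8]
opening: 0.0519
```

Request:
arm_command(motion=[{"slide": [0, 0, 0], "turn": [0, 0, 0]}, {"slide": [0, 0, 0], "turn": [0, 0, 0]}, {"slide": [0, 0, 0], "turn": [0, 0, 0]}, {"slide": [0, 0, 0], "turn": [0, 0, 0]}, {"slide": [0, 0, 0], "turn": [0, 0, 0]}])

```text
t: 5.8
tool_pos: [0.678, 0.0819, 0.2204]
orientation: [-2.543, 1.842, -0.003]
force: [0.5, 0.4, -0.4]
opening: 0.0516
```

```bash
python3 - <<'E'
from plant import robot
from go import *
w=robot.read_camera("wrist");cv2.imwrite("pics/w3.png",w["pixels"])
c=robot.read_camera("side");cv2.imwrite("pics/s3.png",cv2.resize(c["pixels"][180:260,220:340],None,fx=6,fy=6))
s,M=st(robot);print(s["t"],s["tool_pos"],s["opening"],s["force"])
E
```

```text
5.9 [0.6777 0.0819 0.2197] 0.05153420510536627 [-0.1718 -0.0248 -0.0967]
```

View pics/w3.png

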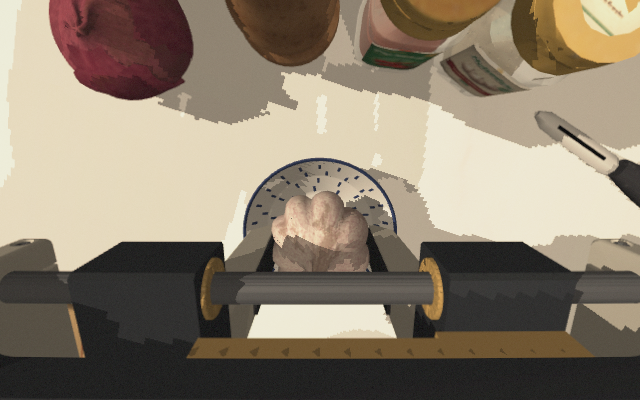

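View pics/s3.png

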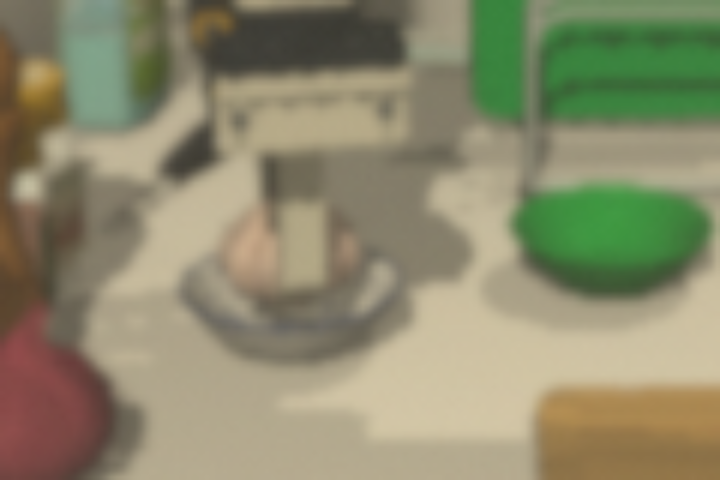

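Request:
arm_command(motion=[{"slide": [0, 0, 0.009], "turn": [0, 0, 0]}, {"slide": [0, 0, 0], "turn": [0, 0, 0]}, {"slide": [0, 0, 0], "turn": [0, 0, 0]}, {"slide": [0, 0, 0], "turn": [0, 0, 0]}, {"slide": [0, 0, 0], "turn": [0, 0, 0]}])

```text
t: 6.32
tool_pos: [0.6774, 0.0819, 0.215]
orientation: [2.544, -1.843, -0.0]
force: [0.3, 0.5, -0.1]
opening: 0.0512
```

Request:
arm_command(motion=[{"slide": [0, 0, 0], "turn": [0, 0, 0]}, {"slide": [0, 0, 0], "turn": [0, 0, 0]}, {"slide": [0, 0, 0], "turn": [0, 0, 0]}, {"slide": [0, 0, 0], "turn": [0, 0, 0]}, {"slide": [0, 0, 0], "turn": [0, 0, 0]}], gripper=72)

```text
t: 6.73
tool_pos: [0.6775, 0.0819, 0.2152]
orientation: [-2.544, 1.843, -0.0]
force: [-0.3, 0.3, 0.7]
opening: 0.0665
```

Request:
arm_command(motion=[{"slide": [0, 0, -0.03], "turn": [0, 0, 0]}, {"slide": [0, 0, -0.06], "turn": [0, 0, 0]}, {"slide": [0, 0, -0.08], "turn": [0, 0, 0]}, {"slide": [0, 0, -0.04], "turn": [0, 0, 0]}, {"slide": [0, 0, 0], "turn": [0, 0, 0]}])

```text
t: 7.15
tool_pos: [0.6793, 0.082, 0.3065]
orientation: [-2.539, 1.84, -0.012]
force: [1.2, 0.2, 1.0]
opening: 0.0673
```

```bash
python3 - <<'E'
from plant import robot
from go import *
w=robot.read_camera("wrist");cv2.imwrite("pics/w4.png",w["pixels"])
s,M=st(robot);print(s["t"],s["tool_pos"],s["opening"],s["force"],s["q"])
delta(robot,[.45,.06,.29],down(0));print()
delta(robot,None,down(np.pi))
E
```

```text
7.2 [0.6786 0.082  0.3037] 0.06697713063742522 [0.5248 0.2912 0.1959] [ 0.0452  0.4109  1.3432 -0.      1.3808  1.2992]
slide tool m [-0.0504  0.2242  0.0122] share [-0.126   0.5604  0.0304] rows>= 5.517390056721637
turn rad [-0.0045 -0.0056 -1.254 ] share [-0.0089 -0.0113 -2.5079] rows>= 10.031853876098635

turn rad [-0.0061  0.0049  1.8876] share [-0.0123  0.0097  3.7752] rows>= 15.101077509625627
```

View pics/w4.png

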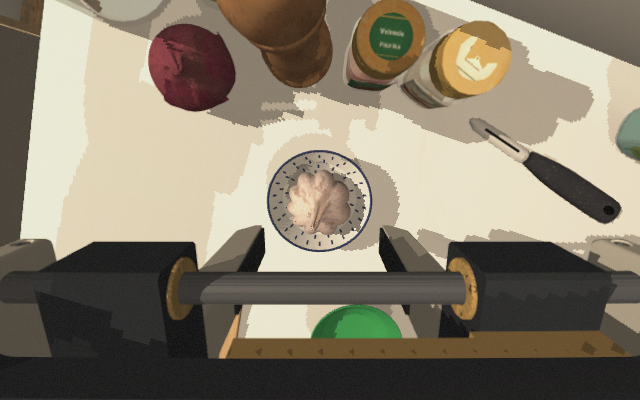

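```bash
cat > data.txt <<'E'
-1.33937 0.13119 1.48923 0 1.52299 -0.0854 0.1869 -0.5700 0.4045
-.2159 -.3169 1.9847 0 1.4729 1.0378 .431 -.0421 .3626
.2459 -.1544 2.0436 0 1.251 1.5007 .4238 .1591 .2597
.0519 .4035 1.3777 0 1.3617 1.3063 .6694 .0861 .2904
.0452 .4109 1.3432 0 1.3808 1.2992 .6786 .0820 .3037
E
python3 - <<'E'
import numpy as np
from scipy.optimize import least_squares
D=np.loadtxt("data.txt")
def f(p):
    a1,L2,La,Lb,h=p; q2=D[:,1];q23=q2+D[:,2]
    r=a1+L2*np.sin(q2)+La*np.sin(q23)+Lb*np.cos(q23); z=h+L2*np.cos(q2)+La*np.cos(q23)-Lb*np.sin(q23)
    return np.r_[r-np.hypot(D[:,6],D[:,7]),z-D[:,8]]
s=least_squares(f,[.05,.35,.35,0,.3]);print(s.x,np.abs(s.fun).max())
E
```

```text
[3.38274543e-04 3.67885252e-01 5.55431291e-01 5.91770804e-02
 1.26046229e-01] 0.0009126531058347709
```

```bash
cat > ik.py <<'E'
from go import *
a1,L2,La,Lb,hh=3.4e-4,.3679,.5554,.0592,.126
def ik(pos,M,d6=.1,s4=1):
    Mt=M.as_matrix();wc=np.array(pos)-d6*Mt[:,2];q1=np.arctan2(wc[1],wc[0]);r=np.hypot(wc[0],wc[1])-a1;z=wc[2]-(hh+d6)
    L3=np.hypot(La,Lb);D=np.hypot(r,z);
    if D>L2+L3: return None
    c=(D*D-L2**2-L3**2)/(2*L2*L3);b=np.arccos(c);g=np.arctan2(Lb,La)
    # link3 effective angle from vertical = q23+g
    q3=b-g;phi=np.arctan2(r,z);q2=phi-np.arctan2(L3*np.sin(b),L2+L3*np.cos(b))
    B=R.from_euler("ZY",[q1,q2+q3]);W=(B.inv()*M*R.from_euler("z",np.pi))
    e=W.as_euler("ZYZ")
    q=np.array([q1,q2,q3,s4*e[0],e[1],e[2]])
    q[3:]=(q[3:]+np.pi)%(2*np.pi)-np.pi
    return q
if __name__=="__main__":
    D=np.loadtxt("data.txt")
    print(ik(D[2,6:],down(D[2,0]-D[2,5])),D[2,:6])
    for d6 in(.08,.12):
      for yaw in(-90,-75,-60,-45):
        a=np.radians(yaw);zt=np.array([np.cos(a),np.sin(a),0]);
        g=np.array([.45,.387,.004])
        for sg in (1,-1):
          x=np.array([0,0,1.])*sg;M=R.from_matrix(np.c_[x,np.cross(zt,x),zt])
          print(d6,yaw,sg,ik(g-.167*zt,M,d6))
E
python3 ik.py
```

```text
[ 0.3591 -0.1549  2.0435  0.      1.253   1.6139] [ 0.2459 -0.1544  2.0436  0.      1.251   1.5007]
0.08 -90 1 [ 0.9535  1.1689  0.9636 -0.9271  2.3325  2.398 ]
0.08 -90 -1 [ 0.9535  1.1689  0.9636 -0.9271  2.3325 -0.7436]
0.08 -75 1 [ 1.0179  1.073   1.1341 -1.06    2.1553  2.3639]
0.08 -75 -1 [ 1.0179  1.073   1.1341 -1.06    2.1553 -0.7777]
0.08 -60 1 [ 1.0731  0.9714  1.3163 -1.1882  1.9754  2.3671]
0.08 -60 -1 [ 1.0731  0.9714  1.3163 -1.1882  1.9754 -0.7745]
0.08 -45 1 [ 1.115   0.8682  1.5028 -1.3301  1.7982  2.3986]
0.08 -45 -1 [ 1.115   0.8682  1.5028 -1.3301  1.7982 -0.743 ]
0.12 -90 1 [ 0.9821  1.3357  0.756  -0.9303  2.3766  2.3725]
0.12 -90 -1 [ 0.9821  1.3357  0.756  -0.9303  2.3766 -0.7691]
0.12 -75 1 [ 1.056   1.2142  0.9756 -1.0374  2.1907  2.3643]
0.12 -75 -1 [ 1.056   1.2142  0.9756 -1.0374  2.1907 -0.7773]
0.12 -60 1 [ 1.1214  1.094   1.1971 -1.1486  2.0076  2.3862]
0.12 -60 -1 [ 1.1214  1.094   1.1971 -1.1486  2.0076 -0.7554]
0.12 -45 1 [ 1.1742  0.9779  1.4162 -1.2789  1.8314  2.4326]
0.12 -45 -1 [ 1.1742  0.9779  1.4162 -1.2789  1.8314 -0.709 ]
```

```bash
python3 - <<'E'
from plant import robot
from go import *
delta(robot,[.455,.075,.30],down(0))
E
```

```text
slide tool m [-0.0631  0.2147  0.0022] share [-0.1576  0.5367  0.0055] rows>= 5.365780564534412
turn rad [-0.0045 -0.0056 -1.254 ] share [-0.0089 -0.0113 -2.5079] rows>= 10.031853876098635
```

Request:
arm_command(motion=[{"slide": [-0.03, 0.098, 0], "turn": [0, 0, 0]}, {"slide": [-0.03, 0.098, 0], "turn": [0, 0, 0]}, {"slide": [-0.03, 0.098, 0], "turn": [0, 0, 0]}, {"slide": [-0.03, 0.098, 0], "turn": [0, 0, 0]}, {"slide": [-0.03, 0.098, 0], "turn": [0, 0, 0]}], gripper=100)

```text
t: 7.62
tool_pos: [0.47, 0.0778, 0.2974]
orientation: [2.543, -1.842, -0.003]
force: [-0.5, 0.7, 1.8]
opening: 0.0919
```

Request:
arm_command(motion=[{"slide": [-0.008, 0.047, 0], "turn": [0, 0, 0]}, {"slide": [0, 0, 0], "turn": [0, 0, -0.24]}, {"slide": [0, 0, 0], "turn": [0, 0, -0.24]}, {"slide": [0, 0, 0], "turn": [0, 0, -0.24]}, {"slide": [0, 0, 0], "turn": [0, 0, -0.24]}])

```text
t: 8.03
tool_pos: [0.4529, 0.075, 0.2983]
orientation: [2.912, -1.177, -0.002]
force: [-0.0, 0.3, 0.1]
opening: 0.0927
```

Request:
arm_command(motion=[{"slide": [0, 0, 0], "turn": [0, 0, -0.24]}, {"slide": [0, 0, 0], "turn": [0, 0, -0.24]}, {"slide": [0, 0, 0], "turn": [0, 0, -0.24]}, {"slide": [0, 0, 0], "turn": [0, 0, -0.24]}, {"slide": [0, 0, 0], "turn": [0, 0, -0.24]}])

```text
t: 8.45
tool_pos: [0.453, 0.075, 0.2981]
orientation: [3.13, -0.264, -0.003]
force: [0.4, -0.9, -0.2]
opening: 0.0933
```

Request:
arm_command(motion=[{"slide": [0, 0, 0], "turn": [0, 0, -0.24]}, {"slide": [0, 0, 0], "turn": [0, 0, -0.11]}, {"slide": [0, 0, 0], "turn": [0, 0, 0]}, {"slide": [0, 0, 0], "turn": [0, 0, 0]}, {"slide": [0, 0, 0], "turn": [0, 0, 0]}])

```text
t: 8.87
tool_pos: [0.4533, 0.075, 0.2986]
orientation: [3.142, -0.002, -0.002]
force: [0.8, -0.5, -0.1]
opening: 0.093
```

```bash
python3 - <<'E'
from plant import robot
from go import *
w=robot.read_camera("wrist");cv2.imwrite("pics/w5.png",w["pixels"])
s,M=st(robot);print(s["t"],s["tool_pos"],s["opening"],s["force"],s["q"])
delta(robot,[.455,.075,.190],down(0))
E
```

```text
8.9167 [0.4534 0.075  0.2988] 0.09304131217720603 [0.205  0.0831 0.0366] [ 0.0523 -0.1802  1.9904  0.      1.332   0.0532]
slide tool m [0.0016 0.     0.1088] share [0.0041 0.0001 0.272 ] rows>= 2.6090086672415627
turn rad [ 0.      0.0007 -0.0009] share [ 0.      0.0014 -0.0017] rows>= 0.008890750891984418
```

View pics/w5.png

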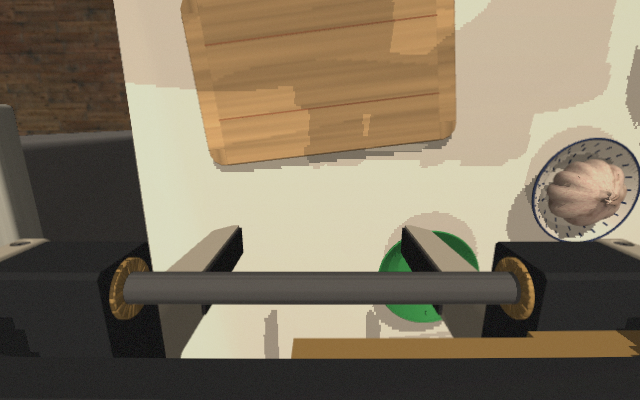

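```bash
python3 - <<'E'
from plant import robot
from go import *
w=robot.read_camera("wrist")
print(onz(w,[(430,231),(478,275)],.029)); print(onz(w,[(222,165),(452,138),(455,125)],.008))
print("tips",proj(w,[[.4534+.0465,.075,.1128],[.4534-.0465,.075,.1128],[.4534+.064,.075,.1128]]))
E
```

```text
[[0.5476 0.0495 0.029 ]
 [0.5952 0.0069 0.029 ]]
[[0.3634 0.1047 0.008 ]
 [0.5675 0.1284 0.008 ]
 [0.569  0.1395 0.008 ]]
tips [[401.8473 240.3555]
 [243.1008 240.4367]
 [431.6646 240.3119]]
```

Request:
arm_command(motion=[{"slide": [0, -0.012, 0.07], "turn": [0, 0, 0]}, {"slide": [0, 0, 0.09], "turn": [0, 0, 0]}, {"slide": [0, 0, 0.08], "turn": [0, 0, 0]}, {"slide": [0, 0, 0.02], "turn": [0, 0, 0]}, {"slide": [0, 0, 0], "turn": [0, 0, 0]}])

```text
t: 9.38
tool_pos: [0.4518, 0.0797, 0.1925]
orientation: [3.141, 0.001, -0.01]
force: [-0.9, 0.1, 0.5]
opening: 0.093
```

Request:
arm_command(motion=[{"slide": [0, 0, 0.007], "turn": [0, 0, 0]}, {"slide": [0, 0, 0], "turn": [0, 0, 0]}, {"slide": [0, 0, 0], "turn": [0, 0, 0]}, {"slide": [0, 0, 0], "turn": [0, 0, 0]}, {"slide": [0, 0, 0], "turn": [0, 0, 0]}])

```text
t: 9.8
tool_pos: [0.4543, 0.0799, 0.1937]
orientation: [-3.141, -0.001, -0.004]
force: [-0.1, -0.1, 0.0]
opening: 0.093
```

Request:
arm_command(motion=[{"slide": [0, 0, 0.0105], "turn": [0, 0, 0]}, {"slide": [0, 0, 0], "turn": [0, 0, 0]}, {"slide": [0, -0.015, 0], "turn": [0, 0, 0]}, {"slide": [0, -0.02, 0], "turn": [0, 0, 0]}, {"slide": [0, -0.02, 0], "turn": [0, 0, 0]}])

```text
t: 10.22
tool_pos: [0.4535, 0.1025, 0.1881]
orientation: [3.142, 0.001, -0.0]
force: [-0.8, -1.0, -0.7]
opening: 0.0932
```

Request:
arm_command(motion=[{"slide": [0, -0.02, 0], "turn": [0, 0, 0]}, {"slide": [0, -0.02, 0], "turn": [0, 0, 0]}, {"slide": [0, -0.02, 0], "turn": [0, 0, 0]}, {"slide": [0, -0.02, 0], "turn": [0, 0, 0]}, {"slide": [0, -0.02, 0], "turn": [0, 0, 0]}])

```text
t: 10.63
tool_pos: [0.4535, 0.1428, 0.1881]
orientation: [3.142, 0.002, -0.0]
force: [1.2, -1.1, 0.1]
opening: 0.0936
```

Request:
arm_command(motion=[{"slide": [0, -0.02, 0], "turn": [0, 0, 0]}, {"slide": [0, -0.02, 0], "turn": [0, 0, 0]}, {"slide": [0, -0.02, 0], "turn": [0, 0, 0]}, {"slide": [0, -0.02, 0], "turn": [0, 0, 0]}, {"slide": [0, -0.02, 0], "turn": [0, 0, 0]}])

```text
t: 11.05
tool_pos: [0.4535, 0.1826, 0.1881]
orientation: [3.142, 0.002, -0.0]
force: [-0.2, -0.9, 0.1]
opening: 0.0931
```

Request:
arm_command(motion=[{"slide": [0, -0.02, 0], "turn": [0, 0, 0]}, {"slide": [0, -0.02, 0], "turn": [0, 0, 0]}, {"slide": [0, -0.02, 0], "turn": [0, 0, 0]}, {"slide": [0, -0.015, 0], "turn": [0, 0, 0]}, {"slide": [0, -0.01, 0], "turn": [0, 0, 0]}])

```text
t: 11.47
tool_pos: [0.4535, 0.2167, 0.1882]
orientation: [-3.142, -0.002, -0.0]
force: [-0.2, -0.9, 0.8]
opening: 0.093
```

```bash
python3 - <<'E'
from plant import robot
from go import *
w=robot.read_camera("wrist");cv2.imwrite("pics/w6.png",w["pixels"])
c=robot.read_camera("side");cv2.imwrite("pics/s6.png",c["pixels"])
s,M=st(robot);print(s["t"],s["tool_pos"],s["opening"],s["force"],s["q"])
E
```

```text
11.5667 [0.4535 0.2165 0.1882] 0.09300775004572107 [ 0.1792 -0.8643  0.0573] [0.3433 0.094  1.9477 0.0002 1.0995 0.3414]
```

View pics/w6.png

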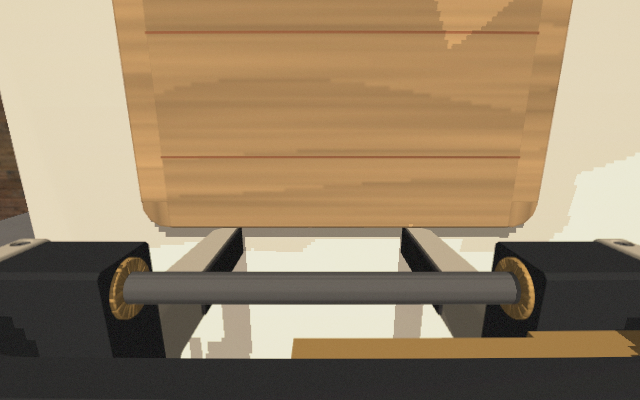

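View pics/s6.png

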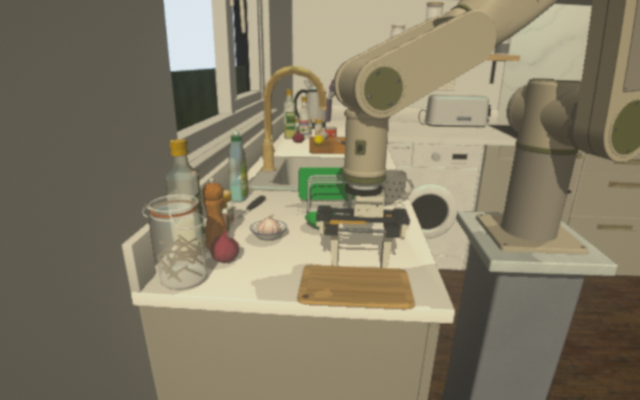

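```bash
python3 - <<'E'
from plant import robot
from go import *
w=robot.read_camera("wrist");s=robot.read_camera("side");t=robot.read_camera("top")
print(onz(w,[(200,227),(340,228),(480,228),(140,205),(540,205)],.008))
h=cv2.cvtColor(t["pixels"],cv2.COLOR_BGR2HSV);m=cv2.inRange(h,(10,60,60),(25,255,255));z=m*0;z[180:290,215:330]=m[180:290,215:330]
c=max(cv2.findContours(z,0,1)[0],key=cv2.contourArea);P=onz(t,c.reshape(-1,2),.008)[:,:2]
print(P.max(0),P.min(0));cv2.imwrite("pics/t6.png",cv2.resize(t["pixels"][150:300,200:350],None,fx=4,fy=4))
E
```

```text
[[0.3851 0.2268 0.008 ]
 [0.4634 0.2263 0.008 ]
 [0.542  0.2264 0.008 ]
 [0.3532 0.2395 0.008 ]
 [0.5736 0.2398 0.008 ]]
[0.4108 0.3286] [0.356  0.2637]
```

View pics/t6.png

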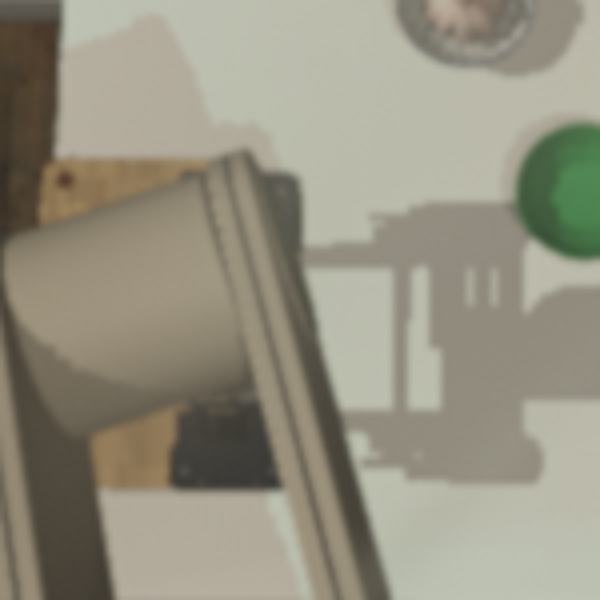

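Request:
arm_command(motion=[{"slide": [0, -0.02, 0], "turn": [0, 0, 0]}, {"slide": [0, -0.02, 0], "turn": [0, 0, 0]}, {"slide": [0, -0.02, 0], "turn": [0, 0, 0]}, {"slide": [0, -0.02, 0], "turn": [0, 0, 0]}, {"slide": [0, -0.02, 0], "turn": [0, 0, 0]}])

```text
t: 12.13
tool_pos: [0.4534, 0.2568, 0.1881]
orientation: [3.142, 0.002, -0.0]
force: [0.2, -0.7, -0.2]
opening: 0.0927
```

Request:
arm_command(motion=[{"slide": [0, -0.01, 0], "turn": [0, 0, 0]}, {"slide": [0, -0.006, 0], "turn": [0, 0, 0]}, {"slide": [0, 0, 0], "turn": [0, 0, 0]}, {"slide": [0, 0.02, 0], "turn": [0, 0, 0]}, {"slide": [0, 0.03, 0], "turn": [0, 0, 0]}])

```text
t: 12.55
tool_pos: [0.4534, 0.2421, 0.1881]
orientation: [-3.141, -0.003, -0.0]
force: [0.1, 0.3, 0.2]
opening: 0.0925
```

Request:
arm_command(motion=[{"slide": [0, 0.05, -0.04], "turn": [0, 0, 0]}, {"slide": [0, 0.04, -0.08], "turn": [0, 0, 0]}, {"slide": [0, 0, -0.1], "turn": [0, 0, 0]}, {"slide": [0, 0, -0.1], "turn": [0, 0, 0]}, {"slide": [0, 0, -0.1], "turn": [0, 0, 0]}])

```text
t: 12.97
tool_pos: [0.453, 0.2043, 0.3575]
orientation: [3.141, -0.001, -0.001]
force: [0.5, -0.4, -0.3]
opening: 0.0932
```

```bash
python3 - <<'E'
from plant import robot
from go import *
w=robot.read_camera("wrist");cv2.imwrite("pics/w7.png",w["pixels"])
s,M=st(robot);print(s["t"],s["tool_pos"],s["opening"],s["force"],s["q"])
E
```

```text
13.0167 [0.4552 0.2053 0.3672] 0.09304204311454749 [2.5108 1.4687 6.8675] [ 0.321  -0.1303  1.8177 -0.0001  1.4425  0.3214]
```

View pics/w7.png

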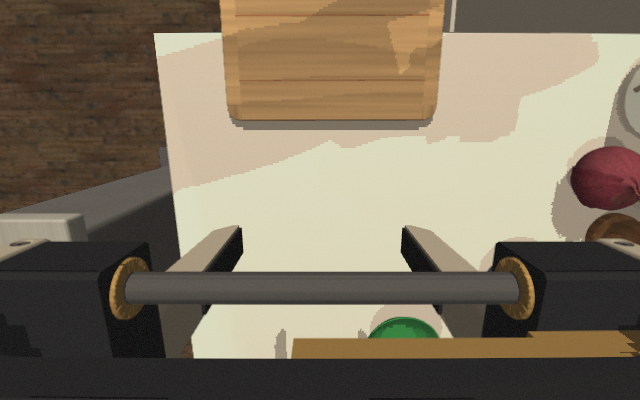

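```bash
cat >> data.txt <<'E'
0.3433 0.094  1.9477 0.0002 1.0995 0.3414 0.4535 0.2165 0.1882
0.0523 -0.1802  1.9904  0.      1.332   0.0532 0.4534 0.075  0.2988
0.321  -0.1303  1.8177 -0.0001  1.4425  0.3214 0.4552 0.2053 0.3672
E
python3 - <<'E'
from plant import robot
from go import *
from scipy.optimize import least_squares
w=robot.read_camera("wrist")
print(onz(w,[(260,120),(335,120),(410,120),(228,90),(440,90)],.008)); print("edge",onz(w,[(190,34),(600,33)],0))
D=np.loadtxt("data.txt")
rho=np.hypot(D[:,6],D[:,7]);print(rho*np.sin(np.arctan2(D[:,7],D[:,6])-D[:,0]))
rr=np.sqrt(rho**2-.0513**2)
def f(p):
    a1,L2,La,Lb,h=p; q2=D[:,1];q23=q2+D[:,2]
    r=a1+L2*np.sin(q2)+La*np.sin(q23)+Lb*np.cos(q23); z=h+L2*np.cos(q2)+La*np.cos(q23)-Lb*np.sin(q23)
    return np.r_[r-rr,z-D[:,8]]
s=least_squares(f,[.05,.35,.35,0,.3]);print(s.x,np.abs(s.fun).max())
E
```

```text
[[0.3921 0.2755 0.008 ]
 [0.4734 0.2755 0.008 ]
 [0.5552 0.2755 0.008 ]
 [0.3598 0.3064 0.008 ]
 [0.5852 0.3066 0.008 ]]
edge [[ 0.3219  0.3627 -0.    ]
 [ 0.7546  0.3659  0.    ]]
[0.0512 0.0512 0.0511 0.0513 0.0513 0.0512 0.0512 0.0512]
[-0.0009  0.369   0.555   0.0628  0.1284] 0.0016439605517712397
```

```bash
sed -i 's/^a1,L2.*/a1,L2,La,Lb,hh=-.0009,.369,.555,.0628,.1284\noff=.0512/; s/q1=np.arctan2(wc\[1\],wc\[0\]);r=np.hypot(wc\[0\],wc\[1\])-a1/rho=np.hypot(wc[0],wc[1]);q1=np.arctan2(wc[1],wc[0])-np.arcsin(off\/rho);r=np.sqrt(rho**2-off**2)-a1/; s/\[.45,.387,.004\]/[.466,.387,.004]/' ik.py; python3 ik.py
```

```text
[ 0.2458 -0.1546  2.0436  0.      1.2526  1.5006] [ 0.2459 -0.1544  2.0436  0.      1.251   1.5007]
0.08 -90 1 [ 0.8718  1.1939  0.9192 -1.0201  2.2859  2.3234]
0.08 -90 -1 [ 0.8718  1.1939  0.9192 -1.0201  2.2859 -0.8182]
0.08 -75 1 [ 0.9307  1.0937  1.0977 -1.14    2.0996  2.3097]
0.08 -75 -1 [ 0.9307  1.0937  1.0977 -1.14    2.0996 -0.8319]
0.08 -60 1 [ 0.9787  0.9891  1.2858 -1.264   1.9124  2.3282]
0.08 -60 -1 [ 0.9787  0.9891  1.2858 -1.264   1.9124 -0.8134]
0.08 -45 1 [ 1.0113  0.8841  1.4763 -1.409   1.7291  2.3733]
0.08 -45 -1 [ 1.0113  0.8841  1.4763 -1.409   1.7291 -0.7683]
0.12 -90 1 [ 0.9033  1.3637  0.7051 -1.0259  2.3323  2.2915]
0.12 -90 -1 [ 0.9033  1.3637  0.7051 -1.0259  2.3323 -0.8501]
0.12 -75 1 [ 0.9715  1.235   0.9376 -1.1181  2.1378  2.3066]
0.12 -75 -1 [ 0.9715  1.235   0.9376 -1.1181  2.1378 -0.835 ]
0.12 -60 1 [ 1.0293  1.1106  1.1673 -1.2255  1.948   2.3444]
0.12 -60 -1 [ 1.0293  1.1106  1.1673 -1.2255  1.948  -0.7972]
0.12 -45 1 [ 1.072   0.992   1.3917 -1.3599  1.7664  2.4044]
0.12 -45 -1 [ 1.072   0.992   1.3917 -1.3599  1.7664 -0.7372]
```

```bash
cat >> go.py <<'E'
def pinchM(yaw=-75):
    a=np.radians(yaw);zt=np.array([np.cos(a),np.sin(a),0]);x=np.array([0,0,1.]);return R.from_matrix(np.c_[x,np.cross(zt,x),zt])
def T(yaw=-75): return R.from_euler("x",np.pi/2)*pinchM(yaw)
E
python3 - <<'E'
from plant import robot
from ik import *
delta(robot,[.40,.42,.40],T())
print(T().as_matrix())
for p in ([.4,.42,.4],[.4,.5,.35],[.4,.6,.3]): print(ik(p,T()))
E
```

```text
slide tool m [-0.0552 -0.2146 -0.0355] share [-0.138  -0.5366 -0.0887] rows>= 5.382227117331706
turn rad [0.1928 0.1989 1.5611] share [0.3856 0.3977 3.1222] rows>= 12.68392927598023
[[-0.     -0.9659  0.2588]
 [-1.     -0.     -0.    ]
 [ 0.     -0.2588 -0.9659]]
[ 0.752   0.0315  1.6078 -0.1839  1.3133  2.3528]
[ 0.8463  0.2266  1.4874 -0.2051  1.2581  2.4638]
[ 0.9408  0.4809  1.2658 -0.2225  1.2459  2.5671]
```

Request:
arm_command(motion=[{"slide": [-0.025, -0.1, -0.015], "turn": [0, 0, 0]}, {"slide": [-0.025, -0.1, -0.015], "turn": [0, 0, 0]}, {"slide": [-0.025, -0.1, -0.015], "turn": [0, 0, 0]}, {"slide": [-0.025, -0.1, -0.015], "turn": [0, 0, 0]}, {"slide": [-0.025, -0.1, -0.015], "turn": [0, 0, 0]}])

```text
t: 13.48
tool_pos: [0.403, 0.4066, 0.3859]
orientation: [3.141, -0.001, -0.0]
force: [1.8, -0.2, 0.1]
opening: 0.0932
```

Request:
arm_command(motion=[{"slide": [0, 0, 0], "turn": [0.03, 0.03, 0.24]}, {"slide": [0, 0, 0], "turn": [0.03, 0.03, 0.24]}, {"slide": [0, 0, 0], "turn": [0.03, 0.03, 0.24]}, {"slide": [0, 0, 0], "turn": [0.03, 0.03, 0.24]}, {"slide": [0, 0, 0], "turn": [0.03, 0.03, 0.24]}])

```text
t: 13.9
tool_pos: [0.4036, 0.4051, 0.3853]
orientation: [-2.926, 0.915, -0.114]
force: [-0.8, -0.1, -0.2]
opening: 0.0931
```

Request:
arm_command(motion=[{"slide": [0, 0, 0], "turn": [0.03, 0.03, 0.24]}, {"slide": [0, 0, 0], "turn": [0.03, 0.03, 0.24]}, {"slide": [0, 0, 0], "turn": [0.03, 0.03, 0.24]}, {"slide": [0, 0, 0], "turn": [0.03, 0.03, 0.24]}, {"slide": [0, 0, 0], "turn": [0.03, 0.03, 0.24]}])

```text
t: 14.32
tool_pos: [0.4038, 0.4048, 0.3854]
orientation: [-2.462, 1.702, -0.213]
force: [-0.4, -0.3, -0.3]
opening: 0.093
```

Request:
arm_command(motion=[{"slide": [0, 0, 0], "turn": [0.03, 0.03, 0.24]}, {"slide": [0, 0, 0], "turn": [0.03, 0.03, 0.24]}, {"slide": [0, 0, 0], "turn": [0.03, 0.03, 0.24]}, {"slide": [0, 0, 0], "turn": [0, 0, 0]}, {"slide": [0, 0, 0], "turn": [0, 0, 0]}])

```text
t: 14.73
tool_pos: [0.4035, 0.4053, 0.3855]
orientation: [-2.097, 2.083, -0.261]
force: [-0.3, 0.2, 0.1]
opening: 0.093
```

```bash
python3 - <<'E'
from plant import robot
from ik import *
w=robot.read_camera("wrist");cv2.imwrite("pics/w8.png",w["pixels"])
t=robot.read_camera("top");cv2.imwrite("pics/t8.png",t["pixels"])
s,M=st(robot);print(s["t"],s["tool_pos"],s["opening"],s["force"],s["q"])
for d in(.05,.1):print(ik(s["tool_pos"],M,d))
delta(robot,None,T())
E
```

```text
14.8333 [0.4035 0.4056 0.3858] 0.09275523289023414 [-0.6395 -1.0766  1.0843] [ 0.7546 -0.0191  1.6885 -0.1752  1.2938  2.3516]
[ 0.7124  0.0409  1.6206 -0.167   1.2945  2.3073]
[ 0.7269  0.0189  1.6458 -0.1699  1.2937  2.3226]
turn rad [0.0141 0.0005 0.0066] share [0.0282 0.0009 0.0132] rows>= 0.12466469015902093
```

View pics/w8.png

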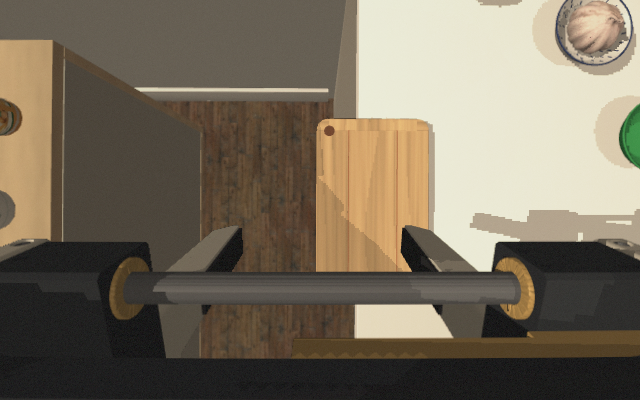

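View pics/t8.png

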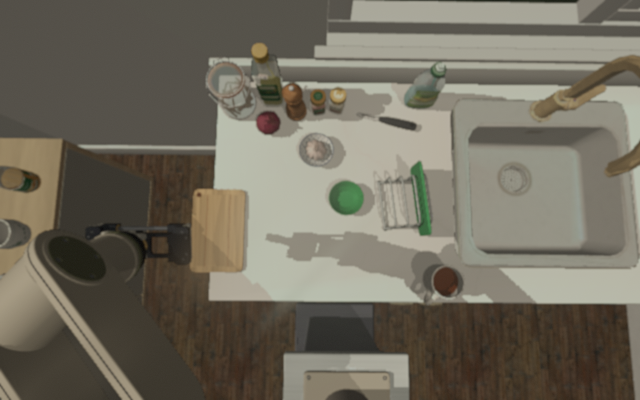

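```bash
sed -i 's/d6=.1,/d6=.19,/' ik.py; python3 - <<'E'
from plant import robot
from ik import *
w=robot.read_camera("wrist");t=robot.read_camera("top")
print("counter corner",tri(w,[(54,41)],t,[(64,139)]))
print("bottom?",tri(w,[(200,126)],t,[(152,182)]))
# board
h=cv2.cvtColor(t["pixels"],cv2.COLOR_BGR2HSV);m=cv2.inRange(h,(10,60,60),(25,255,255));z=m*0;z[180:280,192:260]=m[180:280,192:260]
c=max(cv2.findContours(z,0,1)[0],key=cv2.contourArea);P=onz(t,c.reshape(-1,2),.008)[:,:2]
r=cv2.minAreaRect((P*1000).astype(np.float32));print(r)
s,M=st(robot);print(ik(s["tool_pos"],M),s["q"])
for yaw in(-90,-75,-60,-45):
    M=pinchM(yaw);z=M.as_matrix()[:,2];g=np.array([.466,.387,.004])
    for back in(0,.06): p=g-(.167+back)*z;print(yaw,back,p,(p-.19*z),ik(p,M))
E
```

```text
counter corner (array([ 0.7462,  0.8733, -0.1424]), np.float64(0.00566657075009245))
bottom? (array([ 0.6815,  0.7606, -0.5229]), np.float64(0.01914026460339294))
((468.4114990234375, 337.8513488769531), (263.5204162597656, 141.75039672851562), 3.1192169189453125)
[ 0.7545 -0.0198  1.6892 -0.1753  1.2935  2.3531] [ 0.7549 -0.019   1.688  -0.1754  1.2939  2.3535]
-90 0 [0.466 0.554 0.004] [0.466 0.744 0.004] None
-90 0.06 [0.466 0.614 0.004] [0.466 0.804 0.004] None
-75 0 [0.4228 0.5483 0.004 ] [0.3736 0.7318 0.004 ] [ 1.0364  1.5345  0.5509 -1.1219  2.2255  2.2401]
-75 0.06 [0.4072 0.6063 0.004 ] [0.3581 0.7898 0.004 ] [ 1.0861  1.7821  0.1142 -1.238   2.3399  2.0321]
-60 0 [0.3825 0.5316 0.004 ] [0.2875 0.6962 0.004 ] [ 1.1111  1.3447  0.9044 -1.175   2.0171  2.34  ]
-60 0.06 [0.3525 0.5836 0.004 ] [0.2575 0.7481 0.004 ] [ 1.1746  1.4392  0.726  -1.1676  2.0967  2.2751]
-45 0 [0.3479 0.5051 0.004 ] [0.2136 0.6394 0.004 ] [ 1.1724  1.193   1.2036 -1.2797  1.8296  2.4347]
-45 0.06 [0.3055 0.5475 0.004 ] [0.1711 0.6819 0.004 ] [ 1.252   1.2432  1.1023 -1.232   1.8981  2.402 ]
```

```bash
python3 - <<'E'
from plant import robot
from ik import *
w=robot.read_camera("wrist")
print("L/R/edge/top",onz(w,[(317,160),(433,160),(317,240),(372,119),(356,110),(356,60)],.004))
print(onz(w,[(357,100),(356,30)],.0))
s,M0=st(robot)
M=pinchM(-58);z=M.as_matrix()[:,2];g=np.array([.466,.389,.004]);y0=g-.167*z
print(y0,y0-.062*z)
N=T(-58);rv=(N.inv()*M).as_rotvec();print("swing",rv/.5)
# path check
print(ik([.36,.45,.40],N))
for k in np.linspace(0,1,6): print(k,ik([.36-.01*k,.47+.11*k,.36-.06*k],N*R.from_rotvec(rv*k)))
for zz in(.2,.1,.004): print(ik([*(y0-.062*z)[:2],zz],M))
print(ik(y0,M))
delta(robot,[.36,.45,.40],N)
E
```

```text
L/R/edge/top [[0.5206 0.4122 0.004 ]
 [0.5214 0.2669 0.004 ]
 [0.4206 0.4117 0.004 ]
 [0.5723 0.3436 0.004 ]
 [0.5835 0.3637 0.004 ]
 [0.6463 0.3639 0.004 ]]
[[0.5973 0.362  0.    ]
 [0.6864 0.3636 0.    ]]
[0.3775 0.5306 0.004 ] [0.3446 0.5832 0.004 ]
swing [ 0.      2.6642 -1.6648]
[ 0.9493 -0.072   1.7565 -0.4901  1.1563  2.6519]
0.0 [ 0.9711  0.0055  1.7549 -0.513   1.1001  2.7132]
0.2 [ 1.0419  0.1898  1.5956 -0.6478  1.3573  2.6644]
0.4 [ 1.096   0.3765  1.4386 -0.7747  1.5999  2.5694]
0.6000000000000001 [ 1.1356  0.5583  1.2905 -0.9179  1.8201  2.431 ]
0.8 [ 1.1632  0.7278  1.1589 -1.0965  2.0073  2.2441]
1.0 [ 1.1808  0.8775  1.0531 -1.3234  2.1478  2.0044]
[ 1.1887  1.0312  1.011  -1.251   2.1235  2.1336]
[ 1.1887  1.2123  0.9182 -1.2014  2.0937  2.2304]
[ 1.1887  1.4177  0.766  -1.1735  2.0737  2.2871]
[ 1.1214  1.3268  0.9388 -1.1869  1.9932  2.3488]
slide tool m [-0.0442  0.0385 -0.0242] share [-0.1106  0.0963 -0.0604] rows>= 1.5212907643087572
turn rad [0.3104 0.0013 0.0045] share [0.6207 0.0025 0.009 ] rows>= 2.483098709004251
```

```bash
cat > path.py <<'E'
from ik import *
lo=np.array([-2.96,-.89,.02,-1.34,0,-2.66]);hi=np.array([2.96,2.26,2.5,4.48,2.73,2.66])
def path(p0,M0,p1,M1,n,show=1):
    p0=np.array(p0);p1=np.array(p1);rv=(M0.inv()*M1).as_rotvec();q0=None
    print("n",n,"turn/row share",rv/.5/n,"norm",np.linalg.norm(rv)/.125/n,"slide norm",np.linalg.norm(p1-p0)/.0417/n)
    for k in range(n+1):
        f=k/n;Mk=M0*R.from_rotvec(rv*f);p=p0+(p1-p0)*f;q=ik(p,Mk)
        mat=Mk.as_matrix()
        if k<n:
            d=mat.T@(p1-p0)/n/.4   # body-frame slide of the row k+1
        tips=[p+.186*mat[:,2]+s*.064*mat[:,0] for s in(-1,1)]
        mg=None if q is None else np.min(np.r_[q-lo,hi-q]);dv=0 if (q0 is None or q is None) else np.abs(q-q0).max()*12
        if show: print(k,"row",d.round(3),"q",q,"mrg %.2f v %.1f"%(mg if mg is not None else -9,dv),"tips",tips[0].round(2),tips[1].round(2))
        q0=q
E
python3 - <<'E'
from plant import robot
from path import *
s,M0=st(robot)
path(s["tool_pos"],M0,[.345,.585,.12],pinchM(-58),16)
E
```

```text
n 16 turn/row share [ 0.03    0.1813 -0.0769] norm 0.7967086999383928 slide norm 0.48857455164091323
0 row [-0.028  0.019  0.038] q [ 0.7547 -0.0197  1.6891 -0.1754  1.2935  2.3538] mrg 0.31 v 0.0 tips [0.45 0.47 0.21] [0.45 0.34 0.21]
1 row [-0.032  0.018  0.035] q [ 0.8001  0.0389  1.6635 -0.2604  1.3255  2.3882] mrg 0.27 v 1.0 tips [0.45 0.46 0.18] [0.45 0.34 0.2 ]
2 row [-0.036  0.018  0.032] q [ 0.8428  0.1013  1.635  -0.3397  1.3626  2.4181] mrg 0.24 v 1.0 tips [0.45 0.46 0.16] [0.45 0.33 0.19]
3 row [-0.039  0.017  0.028] q [ 0.8828  0.167   1.6036 -0.4136  1.4041  2.4431] mrg 0.22 v 0.9 tips [0.44 0.45 0.15] [0.45 0.33 0.18]
4 row [-0.042  0.015  0.024] q [ 0.92    0.2356  1.5693 -0.4824  1.4494  2.4628] mrg 0.20 v 0.8 tips [0.44 0.45 0.13] [0.45 0.33 0.18]
5 row [-0.045  0.014  0.02 ] q [ 0.9545  0.3068  1.532  -0.5468  1.498   2.4771] mrg 0.18 v 0.9 tips [0.44 0.44 0.12] [0.45 0.33 0.18]
6 row [-0.047  0.013  0.016] q [ 0.9864  0.3803  1.4917 -0.6074  1.5494  2.4857] mrg 0.17 v 0.9 tips [0.44 0.43 0.1 ] [0.45 0.33 0.17]
7 row [-0.048  0.011  0.011] q [ 1.0158  0.4556  1.448
[... 602 characters left out ...]
06] [0.45 0.35 0.18]
12 row [-0.049  0.001 -0.012] q [ 1.13    0.8507  1.19   -0.9416  1.8875  2.4091] mrg 0.25 v 1.0 tips [0.44 0.41 0.06] [0.45 0.37 0.18]
13 row [-0.048 -0.001 -0.016] q [ 1.1472  0.9319  1.1301 -1.0016  1.9441  2.3723] mrg 0.29 v 1.0 tips [0.44 0.42 0.06] [0.45 0.38 0.18]
14 row [-0.046 -0.003 -0.021] q [ 1.1627  1.0136  1.0674 -1.0658  1.9991  2.3273] mrg 0.27 v 1.0 tips [0.44 0.42 0.06] [0.45 0.39 0.18]
15 row [-0.044 -0.005 -0.025] q [ 1.1766  1.0956  1.002  -1.1353  2.0516  2.2736] mrg 0.20 v 1.0 tips [0.44 0.42 0.06] [0.45 0.41 0.18]
16 row [-0.044 -0.005 -0.025] q [ 1.1891  1.1781  0.9336 -1.2112  2.1007  2.2103] mrg 0.13 v 1.0 tips [0.44 0.43 0.06] [0.44 0.43 0.18]
```

Request:
arm_command(motion=[{"slide": [-0.028, 0.019, 0.038], "turn": [0.03, 0.181, -0.077]}, {"slide": [-0.032, 0.018, 0.035], "turn": [0.03, 0.181, -0.077]}, {"slide": [-0.036, 0.018, 0.032], "turn": [0.03, 0.181, -0.077]}, {"slide": [-0.039, 0.017, 0.028], "turn": [0.03, 0.181, -0.077]}, {"slide": [-0.042, 0.015, 0.024], "turn": [0.03, 0.181, -0.077]}])

```text
t: 15.4
tool_pos: [0.3849, 0.4627, 0.3027]
orientation: [2.202, -1.904, 0.845]
force: [-0.5, -0.4, 0.4]
opening: 0.093
```

Request:
arm_command(motion=[{"slide": [-0.045, 0.014, 0.02], "turn": [0.03, 0.181, -0.077]}, {"slide": [-0.047, 0.013, 0.016], "turn": [0.03, 0.181, -0.077]}, {"slide": [-0.048, 0.011, 0.011], "turn": [0.03, 0.181, -0.077]}, {"slide": [-0.05, 0.009, 0.007], "turn": [0.03, 0.181, -0.077]}, {"slide": [-0.05, 0.007, 0.002], "turn": [0.03, 0.181, -0.077]}])

```text
t: 15.82
tool_pos: [0.3666, 0.5187, 0.2189]
orientation: [1.971, -1.447, 1.261]
force: [0.4, 0.3, 0.2]
opening: 0.0927
```

Request:
arm_command(motion=[{"slide": [-0.051, 0.005, -0.003], "turn": [0.03, 0.181, -0.077]}, {"slide": [-0.05, 0.003, -0.007], "turn": [0.03, 0.181, -0.077]}, {"slide": [-0.049, 0.001, -0.012], "turn": [0.03, 0.181, -0.077]}, {"slide": [-0.048, -0.001, -0.016], "turn": [0.03, 0.181, -0.077]}, {"slide": [-0.046, -0.003, -0.021], "turn": [0.03, 0.181, -0.077]}])

```text
t: 16.23
tool_pos: [0.3488, 0.5746, 0.136]
orientation: [1.672, -0.981, 1.56]
force: [0.8, -0.1, 0.6]
opening: 0.0928
```

Request:
arm_command(motion=[{"slide": [-0.044, -0.005, -0.025], "turn": [0.03, 0.181, -0.077]}, {"slide": [0, 0, 0], "turn": [0, 0, 0]}, {"slide": [0, 0, 0], "turn": [0, 0, 0]}, {"slide": [0, 0, 0], "turn": [0, 0, 0]}, {"slide": [0, 0, 0], "turn": [0, 0, 0]}])

```text
t: 16.65
tool_pos: [0.3463, 0.586, 0.1238]
orientation: [1.612, -0.9, 1.605]
force: [0.4, 0.6, 0.3]
opening: 0.0929
```

```bash
python3 - <<'E'
from plant import robot
from path import *
s,M0=st(robot);print(s["t"],s["tool_pos"],s["q"],s["force"]);print(M0.as_matrix())
w=robot.read_camera("wrist");cv2.imwrite("pics/w9.png",w["pixels"])
w=robot.read_camera("side");cv2.imwrite("pics/s9.png",w["pixels"])
M=pinchM(-58);z=M.as_matrix()[:,2];y0=np.array([.466,.389,.004])-.167*z
delta(robot,y0-.062*z,M)
E
```

```text
16.65 [0.3463 0.586  0.1238] [ 1.1892  1.1771  0.9276 -1.2079  2.1005  2.2109] [0.3593 0.5886 0.2507]
[[-0.0004 -0.8488  0.5287]
 [-0.008  -0.5287 -0.8488]
 [ 1.     -0.0046 -0.0066]]
slide tool m [-0.1202  0.0035  0.0023] share [-0.3005  0.0088  0.0057] rows>= 2.8839367599521832
turn rad [ 0.0015  0.0064 -0.0048] share [ 0.003   0.0128 -0.0096] rows>= 0.06498365386969811
```

View pics/w9.png

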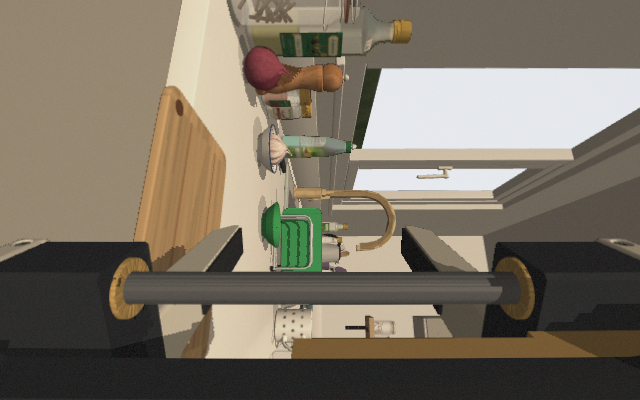

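View pics/s9.png

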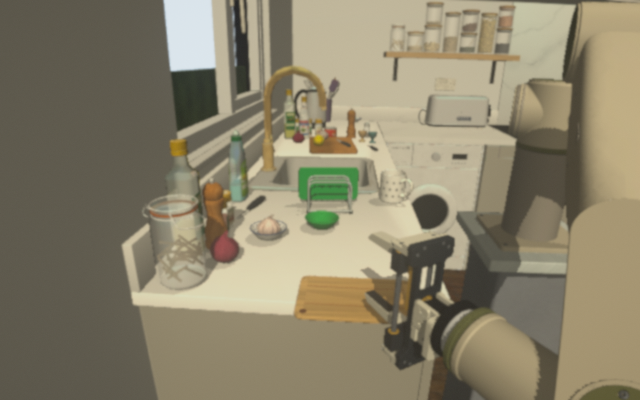

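Request:
arm_command(motion=[{"slide": [-0.06, 0.009, 0.005], "turn": [0.003, 0.013, -0.01]}, {"slide": [-0.08, 0, 0], "turn": [0, 0, 0]}, {"slide": [-0.08, 0, 0], "turn": [0, 0, 0]}, {"slide": [-0.06, 0, 0], "turn": [0, 0, 0]}, {"slide": [-0.02, 0, 0], "turn": [0, 0, 0]}])

```text
t: 17.17
tool_pos: [0.3431, 0.5798, -0.002]
orientation: [1.605, -0.881, 1.605]
force: [-1.2, -1.2, -0.5]
opening: 0.0929
```

Request:
arm_command(motion=[{"slide": [0, 0, 0], "turn": [0, 0, 0]}, {"slide": [0, 0, 0], "turn": [0, 0, 0]}, {"slide": [0, 0, 0], "turn": [0, 0, 0]}, {"slide": [0, 0, 0], "turn": [0, 0, 0]}, {"slide": [0, 0, 0], "turn": [0, 0, 0]}])

```text
t: 17.58
tool_pos: [0.3436, 0.5823, 0.003]
orientation: [1.606, -0.887, 1.608]
force: [-0.5, -0.7, -0.5]
opening: 0.0928
```

```bash
python3 - <<'E'
from plant import robot
from path import *
s,M0=st(robot);print(s["t"],s["tool_pos"],s["q"],s["force"]);print(M0.as_matrix())
w=robot.read_camera("wrist");cv2.imwrite("pics/w10.png",w["pixels"])
w=robot.read_camera("side");cv2.imwrite("pics/s10.png",cv2.resize(w["pixels"][250:400,280:480],None,fx=4,fy=4))
M=pinchM(-58);z=M.as_matrix()[:,2];y0=np.array([.466,.389,.004])-.167*z
delta(robot,y0,M)
E
```

```text
17.5833 [0.3436 0.5823 0.003 ] [ 1.191   1.4227  0.7642 -1.1729  2.0751  2.288 ] [-0.5444 -0.7305 -0.5295]
[[ 0.0003 -0.8476  0.5307]
 [ 0.003  -0.5307 -0.8476]
 [ 1.      0.0018  0.0024]]
slide tool m [ 0.0018 -0.0017  0.0615] share [ 0.0046 -0.0043  0.1537] rows>= 1.4752978851793879
turn rad [-0.0009 -0.0032  0.0031] share [-0.0019 -0.0063  0.0062] rows>= 0.03630504269014673
```

View pics/w10.png

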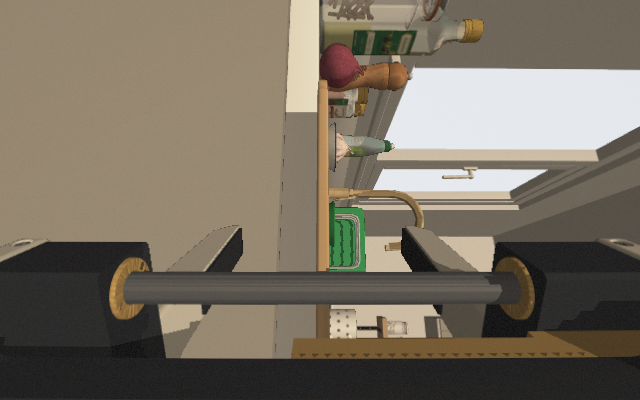

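View pics/s10.png

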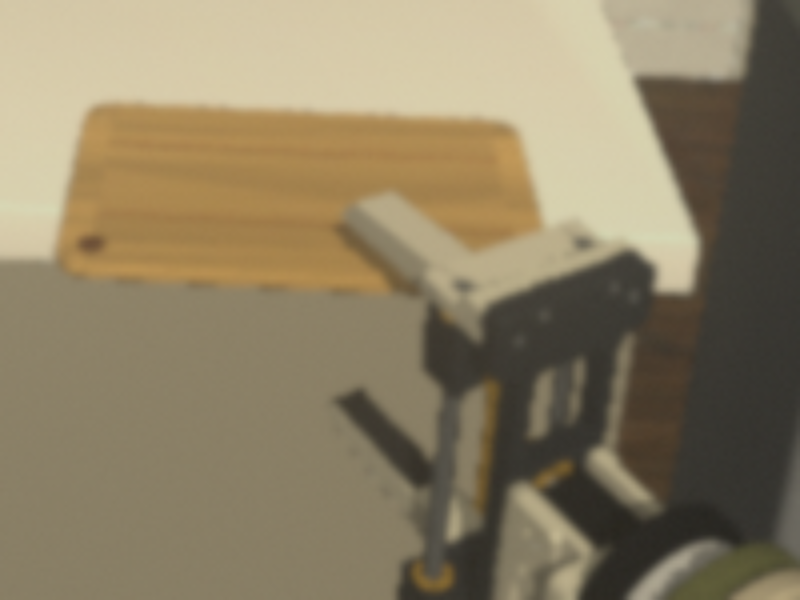

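Request:
arm_command(motion=[{"slide": [0.002, -0.004, 0.04], "turn": [0, 0, 0]}, {"slide": [0, 0, 0.05], "turn": [0, 0, 0]}, {"slide": [0, 0, 0.045], "turn": [0, 0, 0]}, {"slide": [0, 0, 0.017], "turn": [0, 0, 0]}, {"slide": [0, 0, 0], "turn": [0, 0, 0]}])

```text
t: 18.1
tool_pos: [0.3777, 0.5293, 0.0018]
orientation: [1.604, -0.884, 1.606]
force: [0.5, 0.6, 0.5]
opening: 0.0931
```

Request:
arm_command(motion=[{"slide": [0, 0, 0], "turn": [0, 0, 0]}, {"slide": [0, 0, 0], "turn": [0, 0, 0]}, {"slide": [0, 0, 0], "turn": [0, 0, 0]}, {"slide": [0, 0, 0], "turn": [0, 0, 0]}, {"slide": [0, 0, 0], "turn": [0, 0, 0]}], gripper=35, grip_force=40)

```text
t: 18.52
tool_pos: [0.3764, 0.5311, 0.0016]
orientation: [1.606, -0.884, 1.608]
force: [-0.2, 0.4, 0.7]
opening: 0.0642
```

```bash
python3 - <<'E'
from plant import robot
from path import *
s,M0=st(robot);print(s["t"],s["tool_pos"],s["q"],s["force"],s["opening"])
w=robot.read_camera("wrist");cv2.imwrite("pics/w11.png",w["pixels"])
M=pinchM(-58);z=M.as_matrix()[:,2];y0=np.array([.466,.389,.004])-.167*z
delta(robot,y0,M); print("grasp pt",s["tool_pos"]+.167*M0.as_matrix()[:,2])
E
```

```text
18.5167 [0.3764 0.5311 0.0016] [ 1.1248  1.3377  0.9302 -1.1878  1.9963  2.346 ] [-0.2261  0.373   0.7055] 0.06422125561755268
slide tool m [ 0.0024 -0.0007  0.0009] share [ 0.0061 -0.0019  0.0022] rows>= 0.0646786733514641
turn rad [-0.0016 -0.0042  0.0046] share [-0.0033 -0.0084  0.0093] rows>= 0.05169944876563532
grasp pt [0.4651 0.3896 0.0023]
```

View pics/w11.png

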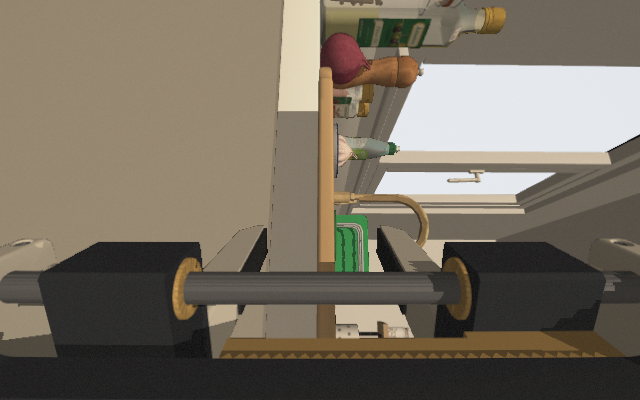

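Request:
arm_command(motion=[{"slide": [0.006, -0.002, 0.002], "turn": [0, -0.008, 0.009]}, {"slide": [0, 0, 0], "turn": [0, 0, 0]}, {"slide": [0, 0, 0], "turn": [0, 0, 0]}, {"slide": [0, 0, 0], "turn": [0, 0, 0]}, {"slide": [0, 0, 0], "turn": [0, 0, 0]}])

```text
t: 18.98
tool_pos: [0.378, 0.5303, 0.0041]
orientation: [1.608, -0.89, 1.608]
force: [-0.3, 0.0, -0.5]
opening: 0.0335
```

Request:
arm_command(motion=[{"slide": [0, 0, 0], "turn": [0, 0, 0]}, {"slide": [0, 0, 0], "turn": [0, 0, 0]}, {"slide": [0, 0, 0], "turn": [0, 0, 0]}, {"slide": [0, 0, 0], "turn": [0, 0, 0]}, {"slide": [0, 0, 0], "turn": [0, 0, 0]}], gripper=0, grip_force=40)

```text
t: 19.4
tool_pos: [0.3779, 0.5303, 0.0041]
orientation: [1.608, -0.89, 1.608]
force: [-0.1, 0.4, 1.2]
opening: 0.0079
```

Request:
arm_command(motion=[{"slide": [0, 0, 0], "turn": [0, 0, 0]}, {"slide": [0, 0, 0], "turn": [0, 0, 0]}, {"slide": [0, 0, 0], "turn": [0, 0, 0]}, {"slide": [0, 0, 0], "turn": [0, 0, 0]}, {"slide": [0, 0, 0], "turn": [0, 0, 0]}])

```text
t: 19.82
tool_pos: [0.3779, 0.5303, 0.0041]
orientation: [1.608, -0.89, 1.608]
force: [1.1, -0.6, 1.3]
opening: 0.008
```

```bash
python3 - <<'E'
from plant import robot
from path import *
s,M0=st(robot);print(s["t"],s["tool_pos"],s["q"],s["force"],s["opening"])
w=robot.read_camera("wrist");cv2.imwrite("pics/w12.png",w["pixels"])
E
```

```text
19.8167 [0.3779 0.5303 0.0041] [ 1.1223  1.3304  0.936  -1.1868  1.9931  2.3494] [ 1.0763 -0.635   1.2755] 0.007972818442380498
```

View pics/w12.png

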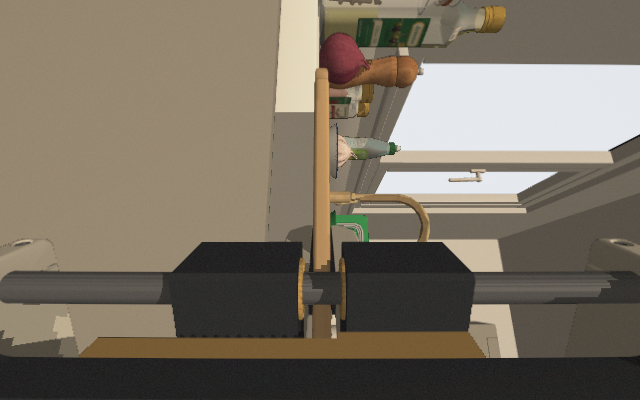

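```bash
python3 - <<'E'
from plant import robot
from path import *
s,M0=st(robot)
N=R.from_euler("z",.10)*T(-58);zN=N.as_matrix()[:,2]
A=np.array([.378,.530,.12]);print(ik(A,M0))
g=np.array([.50,.15,.27]);B=g-.167*zN;print("B",B)
path(A,M0,B,N,20)
print(ik(np.array([.537,-.124,.27])-.167*zN,N),ik(np.array([.537,-.124,.13])-.167*zN,N))
E
```

```text
[ 1.1205  1.0842  1.1004 -1.2237  2.0211  2.2646]
B [0.4119 0.1412 0.4116]
n 20 turn/row share [ 0.0078 -0.1373  0.0766] norm 0.6294585518484641 slide norm 0.5842041956367102
0 row [0.036 0.022 0.043] q [ 1.1205  1.0842  1.1004 -1.2237  2.0211  2.2646] mrg 0.12 v 0.0 tips [0.48 0.37 0.06] [0.48 0.37 0.18]
1 row [0.04  0.021 0.041] q [ 1.1069  0.9927  1.1955 -1.1784  1.9611  2.324 ] mrg 0.16 v 1.1 tips [0.48 0.36 0.06] [0.48 0.35 0.19]
2 row [0.044 0.019 0.038] q [ 1.0919  0.9019  1.2855 -1.1398  1.8992  2.3737] mrg 0.20 v 1.1 tips [0.48 0.35 0.06] [0.48 0.33 0.19]
3 row [0.047 0.018 0.035] q [ 1.0753  0.8114  1.3711 -1.1068  1.8361  2.4146] mrg 0.23 v 1.1 tips [0.48 0.33 0.06] [0.48 0.3  0.19]
4 row [0.05  0.016 0.031] q [ 1.0569  0.7207  1.4528 -1.0779  1.7723  2.4474] mrg 0.21 v 1.1 tips [0.48 0.32 0.07] [0.49 0.28 0.19]
5 row [0.052 0.014 0.028] q [ 1.0365  0.6294  1.5307 -1.0519  1.7083  2.4724] mrg 0.19 v 1.1 tips [0.49 0.31 0.07] [0.49 0.26 0.19]
6 row [0.055 0.012 0.024] q [ 1.0139  0.5374  1.605  -1.0278  1.6443  2.4899] mrg 0.17 v 1.1 tips [0.49 0.3  0.08] [0.49 0.25 0.19]
7
[... 1281 characters left out ...]
8] mrg 0.38 v 1.1 tips [0.5  0.24 0.18] [0.51 0.12 0.22]
17 row [ 0.056 -0.012 -0.021] q [ 0.508  -0.4688  2.1471 -0.466   1.068   2.068 ] mrg 0.35 v 1.2 tips [0.5  0.23 0.2 ] [0.51 0.11 0.23]
18 row [ 0.054 -0.015 -0.024] q [ 0.4271 -0.5381  2.1634 -0.35    1.0516  1.9634] mrg 0.34 v 1.4 tips [0.5  0.23 0.22] [0.51 0.1  0.24]
19 row [ 0.051 -0.017 -0.028] q [ 0.3395 -0.5974  2.1729 -0.2229  1.0481  1.8521] mrg 0.29 v 1.5 tips [0.5  0.22 0.23] [0.52 0.09 0.24]
20 row [ 0.051 -0.017 -0.028] q [ 0.2461 -0.645   2.1758 -0.0886  1.0589  1.7385] mrg 0.24 v 1.6 tips [0.5  0.21 0.25] [0.52 0.09 0.25]
[-0.5251 -0.5099  2.0896  0.352   1.1183  0.8624] [-0.5251 -0.3749  2.2555  0.4297  0.8395  0.7246]
```

Request:
arm_command(motion=[{"slide": [0.03, 0, 0], "turn": [0, 0, 0]}, {"slide": [0.06, 0, 0], "turn": [0, 0, 0]}, {"slide": [0.07, 0, 0], "turn": [0, 0, 0]}, {"slide": [0.07, 0, 0], "turn": [0, 0, 0]}, {"slide": [0.06, 0, 0], "turn": [0, 0, 0]}])

```text
t: 20.28
tool_pos: [0.3779, 0.5304, 0.1213]
orientation: [1.609, -0.89, 1.608]
force: [-0.1, 1.4, -1.1]
opening: 0.008
```

```bash
python3 - <<'E'
from plant import robot
from path import *
s,M0=st(robot);print(s["t"],s["tool_pos"],s["q"],s["force"],s["opening"]);print(M0.as_matrix())
w=robot.read_camera("side");cv2.imwrite("pics/s13.png",w["pixels"])
E
```

```text
20.2833 [0.3779 0.5304 0.1213] [ 1.1224  1.086   1.0976 -1.2224  2.0221  2.2642] [-0.1371  1.4486 -1.0646] 0.007981254871554004
[[ 0.0004 -0.8474  0.5309]
 [-0.0002 -0.5309 -0.8474]
 [ 1.      0.0003 -0.0004]]
```

View pics/s13.png

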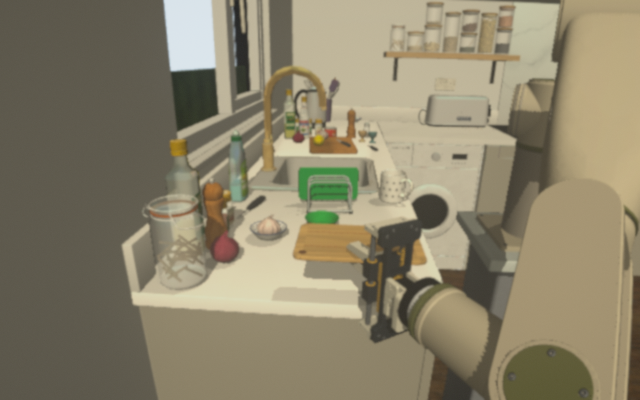

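Board is lifted and held level. Now the swing to upright, following the checked path.

Request:
arm_command(motion=[{"slide": [0.036, 0.022, 0.043], "turn": [0.008, -0.137, 0.077]}, {"slide": [0.04, 0.021, 0.041], "turn": [0.008, -0.137, 0.077]}, {"slide": [0.044, 0.019, 0.038], "turn": [0.008, -0.137, 0.077]}, {"slide": [0.047, 0.018, 0.035], "turn": [0.008, -0.137, 0.077]}, {"slide": [0.05, 0.016, 0.031], "turn": [0.008, -0.137, 0.077]}])

```text
t: 20.75
tool_pos: [0.3864, 0.4322, 0.1929]
orientation: [1.899, -1.245, 1.491]
force: [0.2, -0.5, -0.4]
opening: 0.0079
```

Request:
arm_command(motion=[{"slide": [0.052, 0.014, 0.028], "turn": [0.008, -0.137, 0.077]}, {"slide": [0.055, 0.012, 0.024], "turn": [0.008, -0.137, 0.077]}, {"slide": [0.057, 0.01, 0.02], "turn": [0.008, -0.137, 0.077]}, {"slide": [0.058, 0.008, 0.016], "turn": [0.008, -0.137, 0.077]}, {"slide": [0.059, 0.006, 0.012], "turn": [0.008, -0.137, 0.077]}])

```text
t: 21.17
tool_pos: [0.3951, 0.3352, 0.2662]
orientation: [2.165, -1.608, 1.306]
force: [1.1, 0.5, -0.9]
opening: 0.008
```

Request:
arm_command(motion=[{"slide": [0.06, 0.004, 0.008], "turn": [0.008, -0.137, 0.077]}, {"slide": [0.061, 0.001, 0.004], "turn": [0.008, -0.137, 0.077]}, {"slide": [0.061, -0.001, 0], "turn": [0.008, -0.137, 0.077]}, {"slide": [0.061, -0.003, -0.005], "turn": [0.008, -0.137, 0.077]}, {"slide": [0.06, -0.006, -0.009], "turn": [0.008, -0.137, 0.077]}])

```text
t: 21.58
tool_pos: [0.4034, 0.2379, 0.3394]
orientation: [-2.199, 1.812, -0.952]
force: [-0.0, -0.4, -1.6]
opening: 0.0077
```

Request:
arm_command(motion=[{"slide": [0.059, -0.008, -0.013], "turn": [0.008, -0.137, 0.077]}, {"slide": [0.058, -0.01, -0.017], "turn": [0.008, -0.137, 0.077]}, {"slide": [0.056, -0.012, -0.021], "turn": [0.008, -0.137, 0.077]}, {"slide": [0.054, -0.015, -0.024], "turn": [0.008, -0.137, 0.077]}, {"slide": [0.051, -0.017, -0.028], "turn": [0.008, -0.137, 0.077]}])

```text
t: 22.0
tool_pos: [0.4113, 0.1409, 0.4129]
orientation: [-1.982, 1.795, -0.517]
force: [-0.7, -1.6, -2.6]
opening: 0.008
```

```bash
python3 - <<'E'
from plant import robot
from path import *
w=robot.read_camera("wrist");cv2.imwrite("pics/w14.png",w["pixels"])
w=robot.read_camera("side");cv2.imwrite("pics/s14.png",w["pixels"])
s,M0=st(robot);print(s["t"],s["tool_pos"],s["q"],s["force"],s["opening"]);print(M0.as_matrix())
N=R.from_euler("z",.10)*T(-58);zN=N.as_matrix()[:,2]
delta(robot,np.array([.537,-.124,.27])-.167*zN,N)
E
```

```text
22.1 [0.4126 0.1388 0.4155] [ 0.2404 -0.652   2.1744 -0.0879  1.0566  1.7405] [-0.6515  0.0939 -1.6136] 0.007896367263924802
[[ 0.0927 -0.8391  0.5361]
 [-0.9957 -0.0763  0.0527]
 [-0.0033 -0.5387 -0.8425]]
slide tool m [ 0.2739 -0.0076  0.0084] share [ 0.6846 -0.0191  0.021 ] rows>= 6.572915135025196
turn rad [-0.0103 -0.001  -0.0078] share [-0.0207 -0.002  -0.0156] rows>= 0.10405215395942104
```

View pics/w14.png

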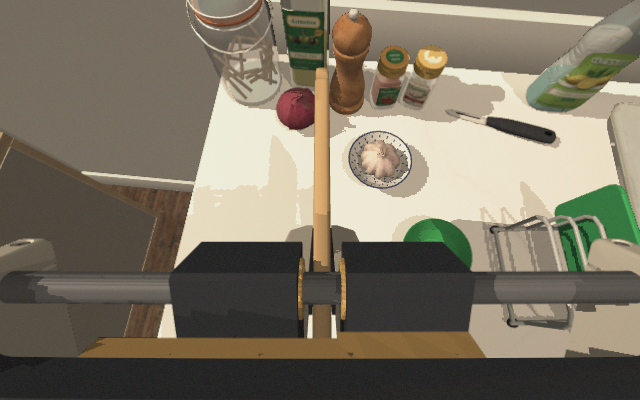

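View pics/s14.png

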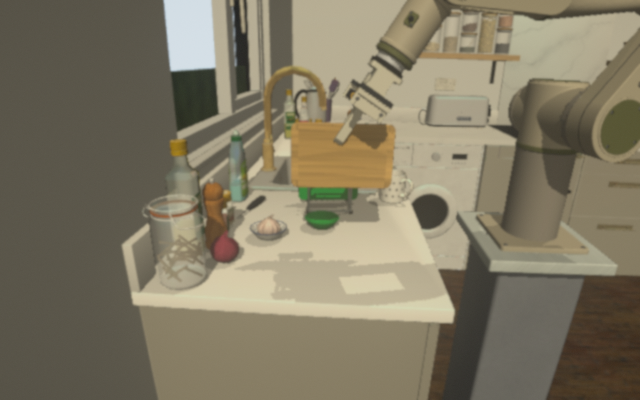

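```bash
python3 - <<'E'
import cv2
im=cv2.imread("pics/w14.png");cv2.imwrite("pics/w14c.png",cv2.resize(im[180:340,480:640],None,fx=3.7,fy=3.7,interpolation=cv2.INTER_CUBIC))
E
```

```text
(no output)
```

View pics/w14c.png

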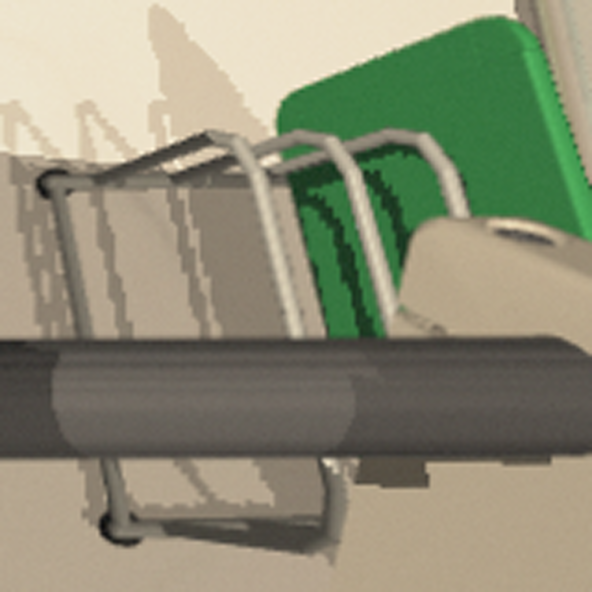

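```bash
python3 - <<'E'
from plant import robot
from ik import *
w=robot.read_camera("wrist");cv2.imwrite("pics/w15c.png",cv2.resize(w["pixels"][180:340,480:640],None,fx=3.7,fy=3.7,interpolation=cv2.INTER_CUBIC))
import pickle;pickle.dump(w,open("w15.pkl","wb"))
s,_=st(robot);print(s["tool_pos"],s["dq"])
a=cv2.imread("pics/w14.png").astype(int);print(np.abs(a-w["pixels"]).mean())
Z=lambda x,y:(480+x/3.7,180+y/3.7)
P=onz(w,[Z(258,190),Z(293,325),Z(355,190),Z(386,300)],.092);print(P)
print([np.arctan2(*(P[i]-P[i+1])[[1,0]]) for i in(0,2)])
c,sn=np.cos(.1),np.sin(.1)
for y in(.045,.015,-.015):
    print(y,(proj(w,[[.537+c*x-sn*y,-.154+sn*x+c*y,.092] for x in(-.05,0,.05)])-[480,180])*3.7)
# green board top edge
G=onz(w,[Z(520,50),Z(585,200)],.117);print("green right/top edge",G)
E
```

```text
[0.4122 0.1397 0.4136] [ 0.0754  0.0497  0.025  -0.0672  0.0031  0.0511]
8.483735677083333
[[ 0.5764 -0.1087  0.092 ]
 [ 0.5354 -0.1134  0.092 ]
 [ 0.5791 -0.1392  0.092 ]
 [ 0.5455 -0.1429  0.092 ]]
[np.float64(0.11431231766192587), np.float64(0.10987615180395507)]
0.045 [[322.9607 512.3904]
 [280.248  333.6116]
 [240.8331 170.3914]]
0.015 [[426.185  510.8154]
 [378.9184 332.4204]
 [335.2763 169.4993]]
-0.015 [[528.8367 509.1567]
 [477.0948 331.1848]
 [429.2904 168.5926]]
green right/top edge [[ 0.6203 -0.1762  0.117 ]
 [ 0.5749 -0.1852  0.117 ]]
```

View pics/w15c.png

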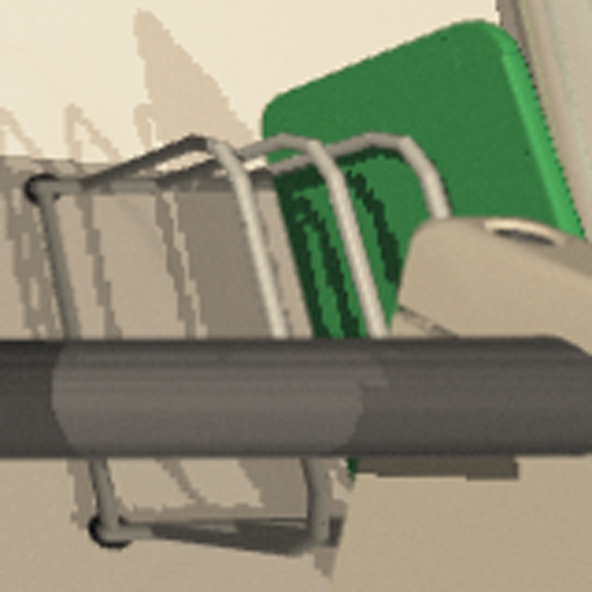

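```bash
python3 - <<'E'
from ik import *
import pickle;w=pickle.load(open("w15.pkl","rb"))
Z=lambda x,y:(480+x/3.7,180+y/3.7)
P=onz(w,[Z(42,188),Z(110,530)],.005);print(P,P.mean(0))
E
python3 - <<'E'
from plant import robot
from ik import *
s,_=st(robot)
N=R.from_euler("z",.10)*T(-58);zN=N.as_matrix()[:,2];print(s["tool_pos"])
delta(robot,np.array([.538,-.1235,.27])-.167*zN,N)
E
```

```text
[[ 0.5941 -0.0887  0.005 ]
 [ 0.471  -0.103   0.005 ]] [ 0.5325 -0.0958  0.005 ]
[0.4122 0.1397 0.4136]
slide tool m [ 0.2743 -0.0093  0.0083] share [ 0.6858 -0.0233  0.0208] rows>= 6.5857058474531405
turn rad [-0.0072 -0.0041 -0.006 ] share [-0.0143 -0.0082 -0.012 ] rows>= 0.08174136914126688
```

Request:
arm_command(motion=[{"slide": [0.06, -0.005, 0.005], "turn": [-0.014, -0.008, -0.012]}, {"slide": [0.09, -0.005, 0.005], "turn": [0, 0, 0]}, {"slide": [0.09, -0.005, 0.005], "turn": [0, 0, 0]}, {"slide": [0.09, -0.005, 0.005], "turn": [0, 0, 0]}, {"slide": [0.09, -0.003, 0], "turn": [0, 0, 0]}])

```text
t: 22.57
tool_pos: [0.4411, -0.0243, 0.4079]
orientation: [-2.0, 1.795, -0.508]
force: [0.0, 1.3, -1.3]
opening: 0.008
```

Request:
arm_command(motion=[{"slide": [0.09, 0, 0], "turn": [0, 0, 0]}, {"slide": [0.08, 0, 0], "turn": [0, 0, 0]}, {"slide": [0.06, 0, 0], "turn": [0, 0, 0]}, {"slide": [0.035, 0, 0], "turn": [0, 0, 0]}, {"slide": [0, 0, 0], "turn": [0, 0, 0]}])

```text
t: 22.98
tool_pos: [0.4527, -0.1308, 0.4077]
orientation: [-1.997, 1.8, -0.507]
force: [0.3, -1.0, -2.8]
opening: 0.008
```

Request:
arm_command(motion=[{"slide": [0, 0, 0], "turn": [0, 0, 0]}, {"slide": [0, 0, 0], "turn": [0, 0, 0]}, {"slide": [0, 0, 0], "turn": [0, 0, 0]}, {"slide": [0, 0, 0], "turn": [0, 0, 0]}, {"slide": [0, 0, 0], "turn": [0, 0, 0]}])

```text
t: 23.4
tool_pos: [0.4526, -0.1286, 0.4104]
orientation: [-1.996, 1.792, -0.511]
force: [-0.4, -0.4, -2.1]
opening: 0.0077
```

```bash
python3 - <<'E'
from plant import robot
from path import *
w=robot.read_camera("wrist");cv2.imwrite("pics/w16.png",w["pixels"])
t=robot.read_camera("top");cv2.imwrite("pics/t16.png",cv2.resize(t["pixels"][120:300,330:480],None,fx=4,fy=3.3))
a=robot.read_camera("side");cv2.imwrite("pics/s16.png",cv2.resize(a["pixels"][90:240,240:440],None,fx=4,fy=4))
import pickle;pickle.dump((w,t,a),open("c16.pkl","wb"))
s,M0=st(robot);print(s["t"],s["tool_pos"],s["q"],s["force"],s["opening"]);print(M0.as_matrix())
N=R.from_euler("z",.10)*T(-58);zN=N.as_matrix()[:,2]
delta(robot,np.array([.539,-.124,.27])-.167*zN,N)
E
```

```text
23.55 [ 0.4525 -0.1292  0.4105] [-0.5138 -0.5007  2.0846  0.3485  1.1143  0.8668] [ 0.2253 -1.1117 -1.6857] 0.007481971782507021
[[ 0.106  -0.8445  0.5249]
 [-0.9944 -0.0901  0.0557]
 [ 0.0002 -0.5279 -0.8493]]
slide tool m [ 0.0034  0.0011 -0.002 ] share [ 0.0085  0.0027 -0.0049] rows>= 0.0975506270533482
turn rad [0.0024 0.0031 0.0053] share [0.0049 0.0061 0.0107] rows>= 0.05295529037813427
```

View pics/w16.png

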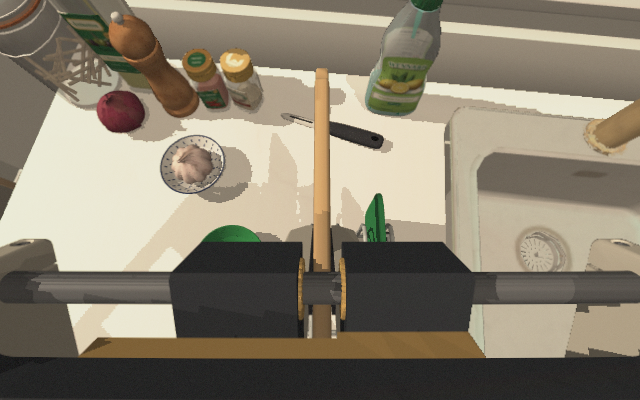

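View pics/t16.png

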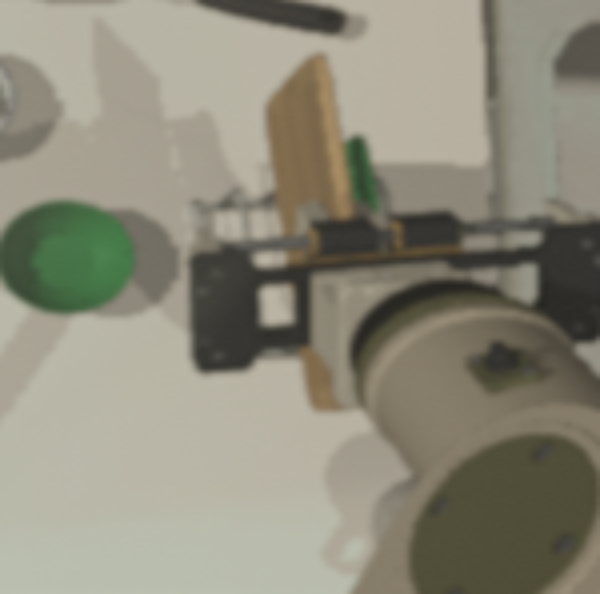

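View pics/s16.png

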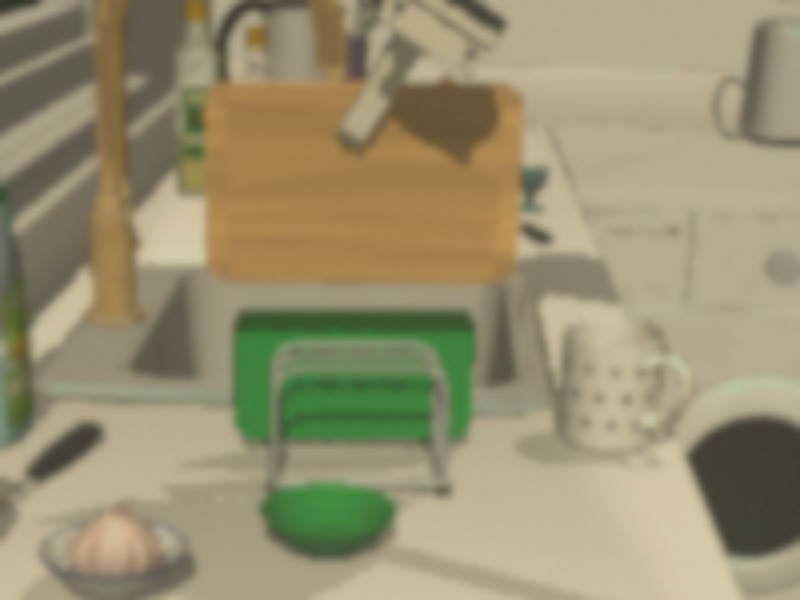

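Request:
arm_command(motion=[{"slide": [0.008, 0.003, -0.005], "turn": [0.004, 0.006, 0.01]}, {"slide": [0, 0.018, 0.029], "turn": [0, 0, 0]}, {"slide": [0, 0.026, 0.042], "turn": [0, 0, 0]}, {"slide": [0, 0.018, 0.029], "turn": [0, 0, 0]}, {"slide": [0, 0, 0], "turn": [0, 0, 0]}])

```text
t: 23.97
tool_pos: [0.4498, -0.1328, 0.3608]
orientation: [-1.989, 1.802, -0.508]
force: [-0.6, -0.8, -2.0]
opening: 0.0078
```

Request:
arm_command(motion=[{"slide": [0, 0, 0], "turn": [0, 0, 0]}, {"slide": [0, 0, 0], "turn": [0, 0, 0]}, {"slide": [0, 0, 0], "turn": [0, 0, 0]}, {"slide": [0, 0, 0], "turn": [0, 0, 0]}, {"slide": [0, 0, 0], "turn": [0, 0, 0]}])

```text
t: 24.38
tool_pos: [0.4511, -0.1332, 0.3654]
orientation: [-1.988, 1.798, -0.517]
force: [0.1, 0.3, -2.0]
opening: 0.0079
```

```bash
python3 - <<'E'
from plant import robot
from path import *
w=robot.read_camera("wrist");cv2.imwrite("pics/w17.png",cv2.resize(w["pixels"][150:400,220:440],None,fx=3,fy=2.4))
t=robot.read_camera("top");cv2.imwrite("pics/t17.png",cv2.resize(t["pixels"][130:270,350:450],None,fx=6,fy=4.2))
a=robot.read_camera("side");cv2.imwrite("pics/s17.png",cv2.resize(a["pixels"][90:240,240:440],None,fx=4,fy=4))
s,M0=st(robot);print(s["t"],s["tool_pos"],s["force"],s["opening"]);print(M0.as_matrix())
N=R.from_euler("z",.10)*T(-58);zN=N.as_matrix()[:,2]
print("grasp",s["tool_pos"]+.167*M0.as_matrix()[:,2])
delta(robot,np.array([.539,-.124,.129])-.167*zN,N)
E
```

```text
24.5333 [ 0.451  -0.1331  0.3647] [-0.6424  0.4704 -1.8812] 0.007765102119221338
[[ 0.0996 -0.8439  0.5271]
 [-0.995  -0.0846  0.0526]
 [ 0.0002 -0.5297 -0.8482]]
grasp [ 0.539  -0.1243  0.2231]
slide tool m [-0.0003  0.0499  0.0798] share [-0.0007  0.1247  0.1996] rows>= 2.257130471477782
turn rad [ 0.0002 -0.0003 -0.0001] share [ 0.0004 -0.0007 -0.0001] rows>= 0.0031920967750970093
```

View pics/w17.png

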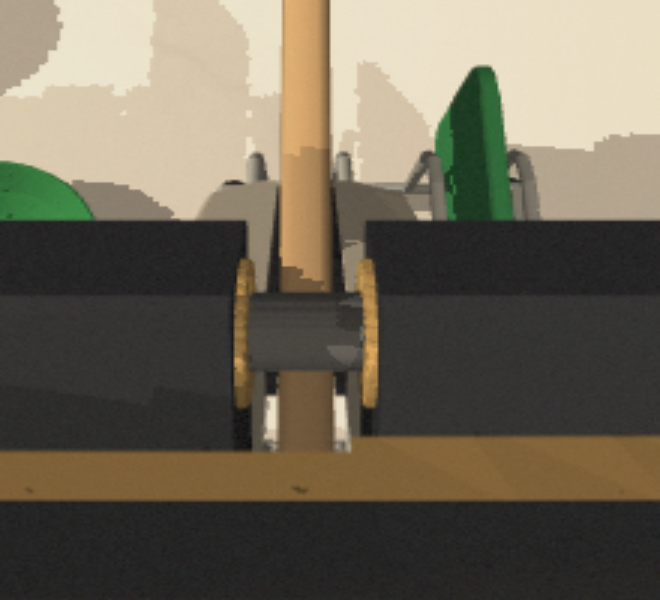

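View pics/t17.png

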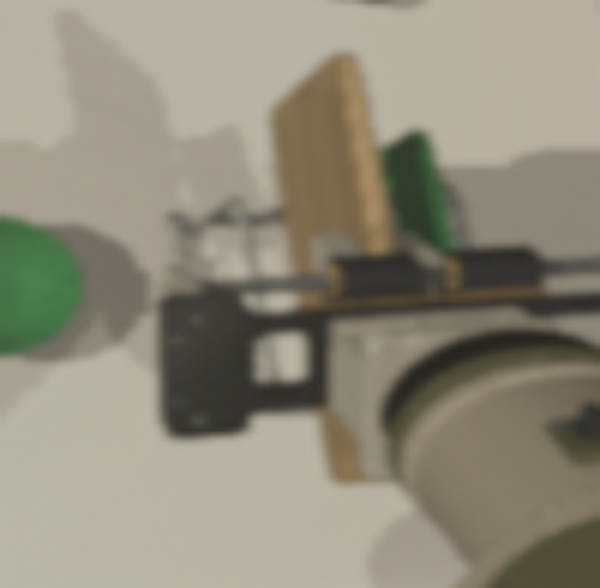

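View pics/s17.png

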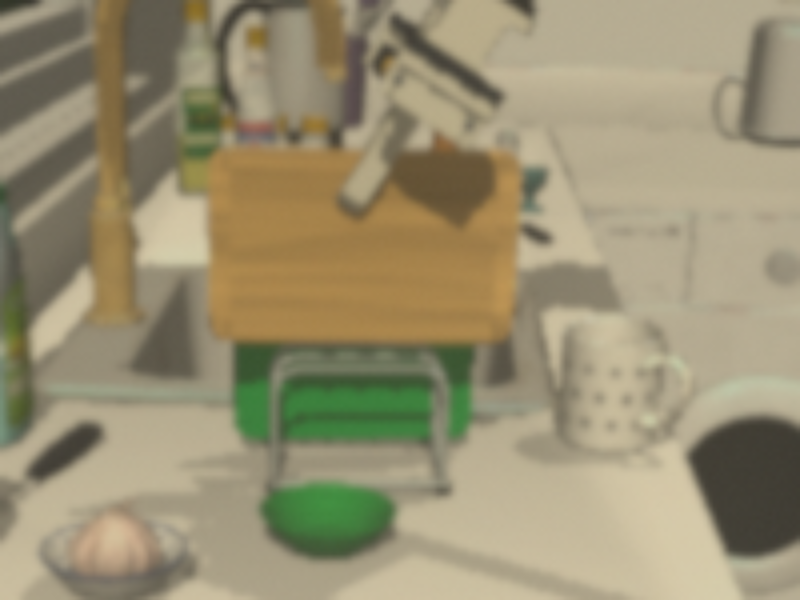

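Request:
arm_command(motion=[{"slide": [-0.003, 0.013, 0.021], "turn": [0, 0, 0]}, {"slide": [0, 0.02, 0.032], "turn": [0, 0, 0]}, {"slide": [0, 0.026, 0.042], "turn": [0, 0, 0]}, {"slide": [0, 0.02, 0.032], "turn": [0, 0, 0]}, {"slide": [0, 0.013, 0.021], "turn": [0, 0, 0]}])

```text
t: 24.95
tool_pos: [0.4501, -0.1313, 0.2919]
orientation: [-1.989, 1.801, -0.511]
force: [-0.3, 0.7, -2.3]
opening: 0.0077
```

Request:
arm_command(motion=[{"slide": [0, 0.008, 0.013], "turn": [0, 0, 0]}, {"slide": [0, 0, 0], "turn": [0, 0, 0]}, {"slide": [0, 0, 0], "turn": [0, 0, 0]}, {"slide": [0, 0, 0], "turn": [0, 0, 0]}, {"slide": [0, 0, 0], "turn": [0, 0, 0]}])

```text
t: 25.37
tool_pos: [0.4514, -0.1321, 0.2899]
orientation: [-1.988, 1.798, -0.518]
force: [0.1, 0.3, -0.8]
opening: 0.0079
```

```bash
python3 - <<'E'
from plant import robot
from path import *
w=robot.read_camera("wrist");cv2.imwrite("pics/w18.png",cv2.resize(w["pixels"][150:400,220:440],None,fx=3,fy=2.4))
a=robot.read_camera("side");cv2.imwrite("pics/s18.png",cv2.resize(a["pixels"][90:240,240:440],None,fx=4,fy=4))
s,M0=st(robot);print(s["t"],s["tool_pos"],s["force"],s["wrist_torque"],s["opening"])
print("grasp",s["tool_pos"]+.167*M0.as_matrix()[:,2])
E
```

```text
25.4667 [ 0.4513 -0.132   0.2896] [ 0.6697  0.1705 -1.7816] [0.0032 0.3809 0.0436] 0.007883810748459105
grasp [ 0.5395 -0.1233  0.148 ]
```

View pics/w18.png

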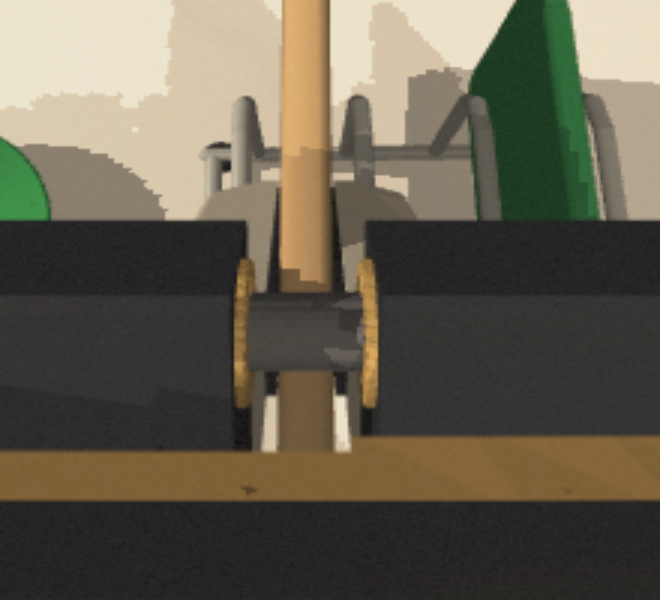

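View pics/s18.png

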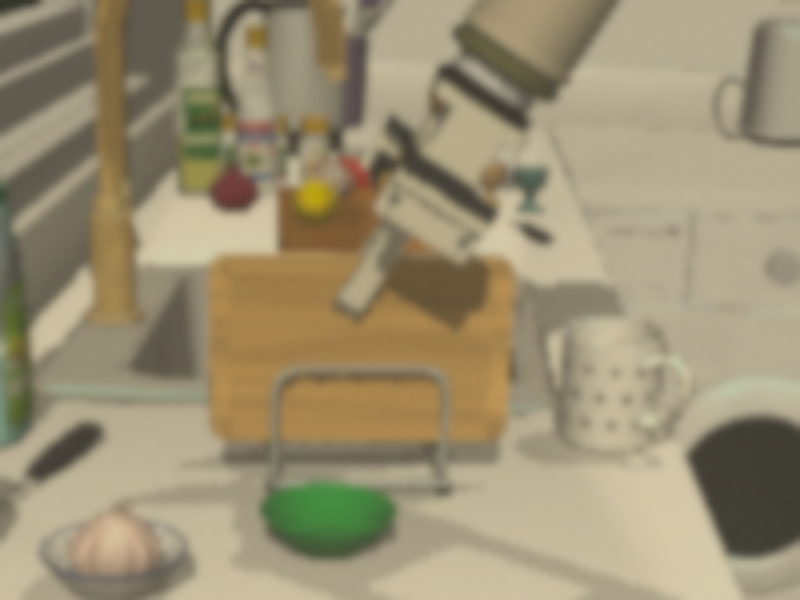

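Request:
arm_command(motion=[{"slide": [0, 0.008, 0.013], "turn": [0, 0, 0]}, {"slide": [0, 0.007, 0.011], "turn": [0, 0, 0]}, {"slide": [0, 0.004, 0.006], "turn": [0, 0, 0]}, {"slide": [0, 0, 0], "turn": [0, 0, 0]}, {"slide": [0, 0, 0], "turn": [0, 0, 0]}])

```text
t: 25.88
tool_pos: [0.4506, -0.1317, 0.2737]
orientation: [-1.988, 1.8, -0.513]
force: [-0.4, -0.6, -1.9]
opening: 0.0081
```

Request:
arm_command(motion=[{"slide": [0, 0.002, 0.003], "turn": [0, 0, 0]}, {"slide": [0, 0, 0], "turn": [0, 0, 0]}, {"slide": [0, 0, 0], "turn": [0, 0, 0]}, {"slide": [0, 0, 0], "turn": [0, 0, 0]}, {"slide": [0, 0, 0], "turn": [0, 0, 0]}])

```text
t: 26.3
tool_pos: [0.4509, -0.1319, 0.2731]
orientation: [-1.988, 1.799, -0.516]
force: [-0.2, 0.7, -1.9]
opening: 0.0078
```

Request:
arm_command(motion=[{"slide": [0, 0.002, 0.003], "turn": [0, 0, 0]}, {"slide": [0, 0, 0], "turn": [0, 0, 0]}, {"slide": [0, 0, 0], "turn": [0, 0, 0]}, {"slide": [0, 0, 0], "turn": [0, 0, 0]}, {"slide": [0, 0, 0], "turn": [0, 0, 0]}])

```text
t: 26.72
tool_pos: [0.4508, -0.1318, 0.2715]
orientation: [-1.988, 1.799, -0.515]
force: [0.1, 0.4, -2.0]
opening: 0.0078
```

Request:
arm_command(motion=[{"slide": [0, 0.002, 0.003], "turn": [0, 0, 0]}, {"slide": [0, 0, 0], "turn": [0, 0, 0]}, {"slide": [0, 0, 0], "turn": [0, 0, 0]}, {"slide": [0, 0, 0], "turn": [0, 0, 0]}, {"slide": [0, 0, 0], "turn": [0, 0, 0]}])

```text
t: 27.13
tool_pos: [0.4507, -0.1318, 0.27]
orientation: [-1.988, 1.799, -0.515]
force: [0.5, 0.2, -1.3]
opening: 0.0081
```

Request:
arm_command(motion=[{"slide": [0, 0.001, 0.002], "turn": [0, 0, 0]}, {"slide": [0, 0, 0], "turn": [0, 0, 0]}, {"slide": [0, 0, 0], "turn": [0, 0, 0]}, {"slide": [0, 0, 0], "turn": [0, 0, 0]}, {"slide": [0, 0, 0], "turn": [0, 0, 0]}])

```text
t: 27.55
tool_pos: [0.451, -0.1319, 0.2696]
orientation: [-1.988, 1.799, -0.516]
force: [-2.2, -0.3, 4.5]
opening: 0.0078
```

Request:
arm_command(motion=[{"slide": [0, 0.001, 0.002], "turn": [0, 0, 0]}, {"slide": [0, 0, 0], "turn": [0, 0, 0]}, {"slide": [0, 0, 0], "turn": [0, 0, 0]}, {"slide": [0, 0, 0], "turn": [0, 0, 0]}, {"slide": [0, 0, 0], "turn": [0, 0, 0]}])

```text
t: 27.97
tool_pos: [0.4513, -0.132, 0.2694]
orientation: [-1.988, 1.798, -0.517]
force: [-6.1, 0.8, 9.9]
opening: 0.0079
```

Request:
arm_command(motion=[{"slide": [0, -0.001, -0.002], "turn": [0, 0, 0]}, {"slide": [0, 0, 0], "turn": [0, 0, 0]}, {"slide": [0, 0, 0], "turn": [0, 0, 0]}, {"slide": [0, 0, 0], "turn": [0, 0, 0]}, {"slide": [0, 0, 0], "turn": [0, 0, 0]}])

```text
t: 28.38
tool_pos: [0.451, -0.1319, 0.2695]
orientation: [-1.988, 1.799, -0.516]
force: [-0.2, 0.5, 5.7]
opening: 0.0076
```

```bash
python3 - <<'E'
from plant import robot
from path import *
a=robot.read_camera("side");cv2.imwrite("pics/s19.png",cv2.resize(a["pixels"][90:240,240:440],None,fx=4,fy=4))
s,M0=st(robot);print(s["t"],s["tool_pos"],s["force"],s["wrist_torque"],s["opening"])
E
```

```text
28.4333 [ 0.4511 -0.132   0.2696] [ 0.4121 -0.7991  6.0579] [ 0.0941 -0.0385  0.0657] 0.007979947953631224
```

View pics/s19.png

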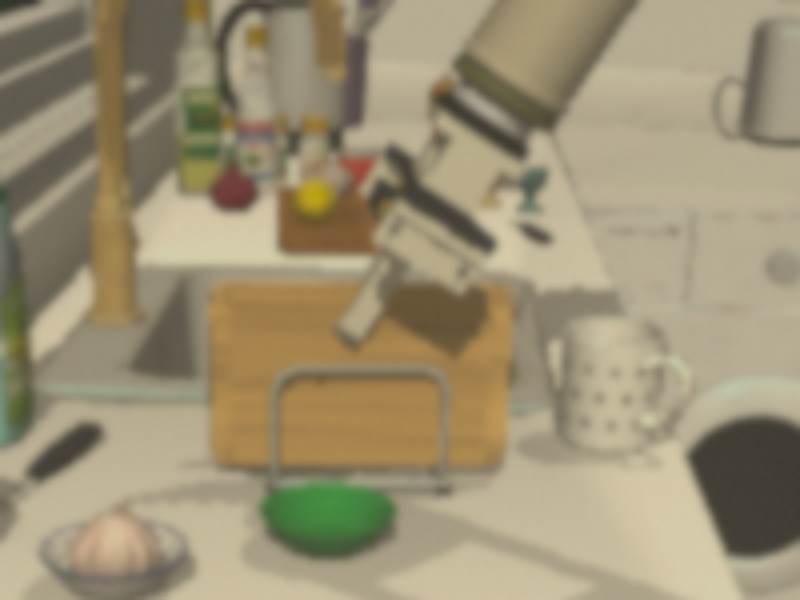

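The board is on the cross wires, with about 6 N of support and its bottom edge level. Releasing now.

Request:
arm_command(motion=[{"slide": [0, 0, 0], "turn": [0, 0, 0]}, {"slide": [0, 0, 0], "turn": [0, 0, 0]}, {"slide": [0, 0, 0], "turn": [0, 0, 0]}, {"slide": [0, 0, 0], "turn": [0, 0, 0]}, {"slide": [0, 0, 0], "turn": [0, 0, 0]}], gripper=40)

```text
t: 28.85
tool_pos: [0.4506, -0.1318, 0.2687]
orientation: [-1.988, 1.8, -0.514]
force: [0.0, 0.1, 0.6]
opening: 0.0351
```

Request:
arm_command(motion=[{"slide": [0, 0, 0], "turn": [0, 0, 0]}, {"slide": [0, 0, 0], "turn": [0, 0, 0]}, {"slide": [0, 0, 0], "turn": [0, 0, 0]}, {"slide": [0, 0, 0], "turn": [0, 0, 0]}, {"slide": [0, 0, -0.02], "turn": [0, 0, 0]}])

```text
t: 29.27
tool_pos: [0.4463, -0.132, 0.2749]
orientation: [-1.989, 1.8, -0.512]
force: [-1.3, 0.5, -1.2]
opening: 0.0377
```

```bash
python3 - <<'E'
from plant import robot
from path import *
w=robot.read_camera("wrist");cv2.imwrite("pics/w20.png",cv2.resize(w["pixels"][150:400,220:440],None,fx=3,fy=2.4))
s,M0=st(robot);print(s["t"],s["tool_pos"],s["force"],s["opening"])
p=s["tool_pos"];path(p,M0,p-.16*M0.as_matrix()[:,2],M0,5)
E
```

```text
29.3167 [ 0.4462 -0.1322  0.2769] [0.2475 0.208  1.2228] 0.03718758317106483
n 5 turn/row share [0. 0. 0.] norm 0.0 slide norm 0.7673860911270987
0 row [-0.    0.   -0.08] q [-0.5273 -0.3925  2.2579  0.4245  0.8551  0.731 ] mrg 0.24 v 0.0 tips [ 0.54 -0.06  0.12] [ 0.55 -0.19  0.12]
1 row [-0.    0.   -0.08] q [-0.5552 -0.4855  2.2708  0.4113  0.9393  0.741 ] mrg 0.23 v 1.1 tips [ 0.52 -0.06  0.15] [ 0.53 -0.19  0.15]
2 row [-0.    0.   -0.08] q [-0.5854 -0.5721  2.2766  0.4029  1.0252  0.7466] mrg 0.22 v 1.0 tips [ 0.5  -0.06  0.17] [ 0.52 -0.19  0.17]
3 row [-0.    0.   -0.08] q [-0.6182 -0.6508  2.2751  0.3992  1.1118  0.748 ] mrg 0.22 v 1.0 tips [ 0.49 -0.06  0.2 ] [ 0.5  -0.19  0.2 ]
4 row [-0.    0.   -0.08] q [-0.6538 -0.7205  2.2664  0.3997  1.1979  0.7454] mrg 0.17 v 1.0 tips [ 0.47 -0.07  0.23] [ 0.48 -0.19  0.23]
5 row [-0.    0.   -0.08] q [-0.6926 -0.7806  2.2507  0.4042  1.2828  0.7391] mrg 0.11 v 1.0 tips [ 0.45 -0.07  0.25] [ 0.47 -0.19  0.25]
```

View pics/w20.png

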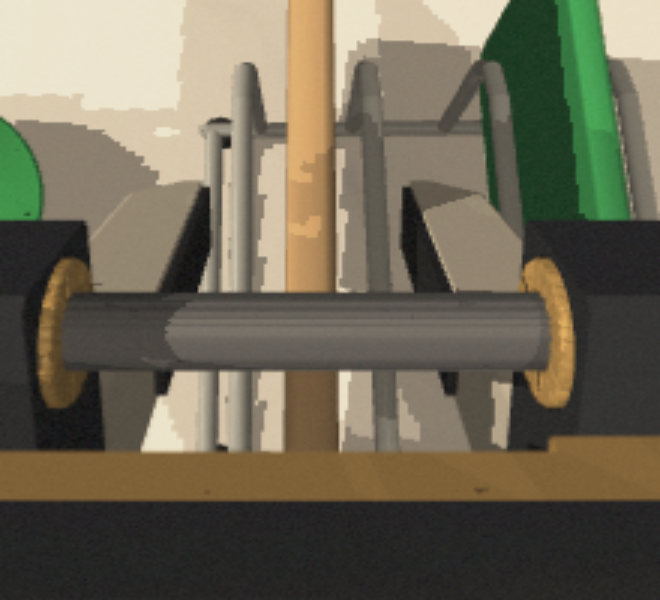

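Request:
arm_command(motion=[{"slide": [0, -0.02, -0.04], "turn": [0, 0, 0]}, {"slide": [0, -0.03, -0.06], "turn": [0, 0, 0]}, {"slide": [0, -0.04, -0.075], "turn": [0, 0, 0]}, {"slide": [0, -0.04, -0.075], "turn": [0, 0, 0]}, {"slide": [0, -0.04, -0.065], "turn": [0, 0, 0]}])

```text
t: 29.73
tool_pos: [0.437, -0.1331, 0.4214]
orientation: [-1.988, 1.799, -0.517]
force: [0.7, -0.7, -0.1]
opening: 0.0373
```

Request:
arm_command(motion=[{"slide": [0, -0.03, -0.05], "turn": [0, 0, 0]}, {"slide": [0, 0, 0], "turn": [0, 0, 0]}, {"slide": [0, 0, 0], "turn": [0, 0, 0]}, {"slide": [0, 0, 0], "turn": [0, 0, 0]}, {"slide": [0, 0, 0], "turn": [0, 0, 0]}])

```text
t: 30.15
tool_pos: [0.4369, -0.1331, 0.4404]
orientation: [-1.989, 1.8, -0.512]
force: [-0.8, 0.1, 0.4]
opening: 0.0371
```

```bash
python3 - <<'E'
from plant import robot
from path import *
w=robot.read_camera("wrist");cv2.imwrite("pics/w21.png",w["pixels"])
t=robot.read_camera("top");cv2.imwrite("pics/t21.png",t["pixels"])
a=robot.read_camera("side");cv2.imwrite("pics/s21.png",cv2.resize(a["pixels"][90:290,200:440],None,fx=3.3,fy=3))
s,M0=st(robot);print(s["t"],s["tool_pos"],s["force"],s["opening"],s["q"])
print(onz(t,[(316,150)],.029))
# board ends in side view: corners at bottom
E
```

```text
30.3 [ 0.437  -0.1331  0.4406] [ 0.8795 -0.4394  0.7411] 0.03737866441852659 [-0.5432 -0.5528  2.0649  0.3488  1.1907  0.8705]
[[0.6771 0.0825 0.029 ]]
```

View pics/w21.png

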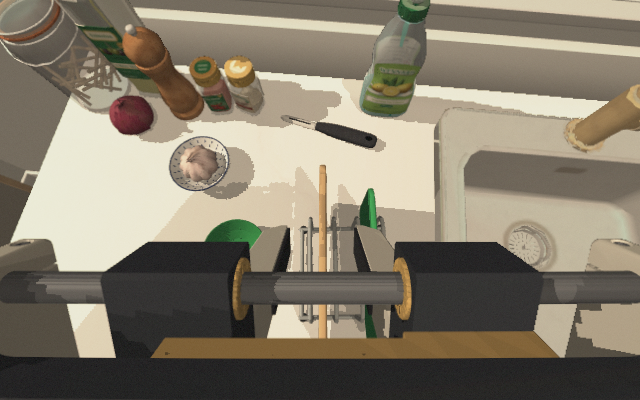

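View pics/t21.png

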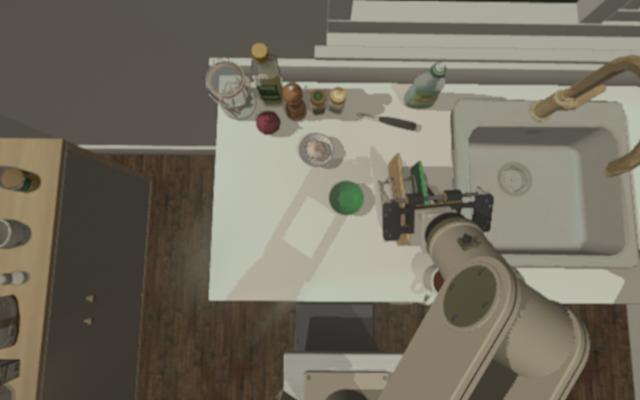

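View pics/s21.png

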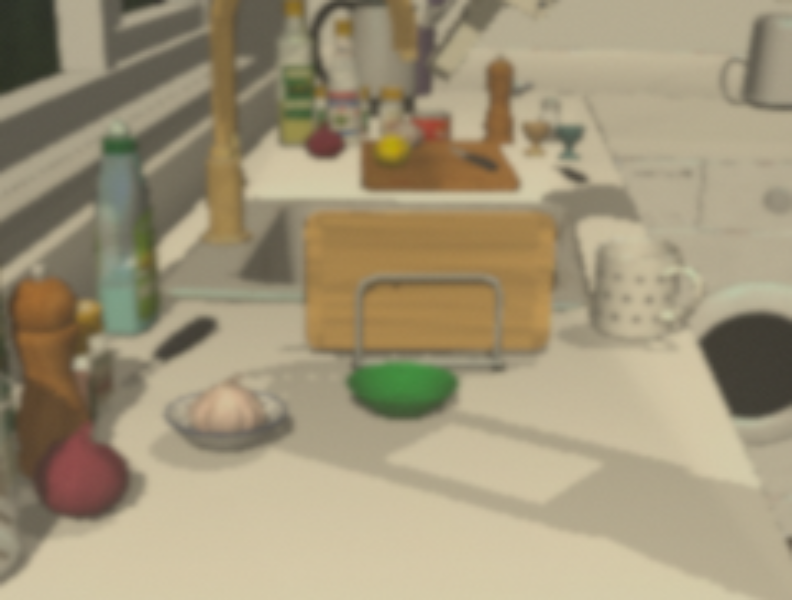

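All three views agree. The board stands in the left slot, centred on the hoops (side crop: board 305–555, hoop 358–503, both centred on 430). The garlic is in the dish at top (316,150), and the gripper is clear of everything.

```bash
python3 -c "
from plant import robot
print(robot.close_job())"
```

```text
the job is handed in; nothing more can be done
None
```

The job is done and handed in at about 30 s, well under the 72 s limit; no verdict was reported.

- **Garlic:** I picked it off the board and set it in the white, blue-rimmed dish, releasing it about 1 cm above the dish floor. The last views show it sitting in the dish, which has not shifted.
- **Slide:** I pushed the bare board flat to the left-hand edge with both fingertips. Its long side then overhung by about 51 mm.
- **Pinch and stand:** I pinched the overhanging side, turned the board upright and lowered it into the left slot. Contact came 1 mm below the expected height, and the force reached about 10 N, which I eased to 6 N before letting go.
- **Last checks:**
    - The side view shows the board upright, level and centred on the hoops.
    - The wrist view shows it free between the two wires.
    - The bystanders and the green bowl look unmoved.
    - The gripper was 0.17 m higher than at release, and the wrist force read about zero.
- **Disagreements:** My first reading of the rack had the hoops one place off, about 28 mm out in y. I corrected it from the side view and the green board, and the wrist view later matched the corrected position to about 1 mm. One wrist picture taken while the arm was moving was about 4 mm off, so I used it only for distances within the picture.

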